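# Load a tool blank and nip its holder in the trigger clamp

### The job

At the tool-grinding bench, take the tool blank with the red ring out of the rack and slide it fully home into the bore of the holder block standing on the clamp. Let go of it, then pump the clamp's two orange squeeze paddles together and apart so that the jaw ratchets forward and nips the block against the anvil, and keep squeezing until about half of the yellow band behind the rubber pad is swallowed. Never let the whole band vanish (that crushes), do not push the jaw by hand, leave the blue-ringed blank, the tin and the stone alone, and finish while still holding that squeeze on the paddles.

Things in the scene. Friction and masses are not known exactly. Their poses are not given: they have to be found in the camera images.
- clamp: bench clamp bolted down: grey bed plate 320 x 90 x 12 mm, origin at the centre of its underside. Its x axis runs from the squeeze handle (-x end) to the dark steel anvil (+x end, 55 mm tall above the bed, its face at x = +135 mm). Black ratchet housing from x = -150 to -22 mm, top 64 mm above the bench. The jaw moves along +x.
- handle_mid (a point): point midway between the two orange paddles, 95 mm above the bench; axes as the clamp's. The paddles stand upright on the housing, on its -x and +x side: each is 10 mm thick (along clamp x), 34 mm wide, from 64 to 120 mm above the bench. At rest they measure 66 mm over their outer faces and they move towards each other equally, like pliers, to 46 mm, where they meet a stop. Springs spread them again. Squeeze them from above, fingers outside, closing along the clamp's x axis.
- paddle_rear: the paddle on the -x side (moves to clamp +x when squeezed); its origin is no useful point
- paddle_front: the paddle on the +x side (moves to clamp -x when squeezed); its origin is no useful point
- squeeze (a joint): travel of each paddle, 0 (spread, 66 mm over the outer faces) to 0.010 m (shut, 46 mm). Closing, the ratchet drives the jaw forward by as much as the outer width shrinks, after up to 7 mm of idle travel to the next tooth: a full pump gains about 13 mm, the first up to 20 mm. While the paddles spread the jaw stays (within 1 mm). The finger force on each paddle is about 7 N plus the force on the block.
- jaw (a joint): how far the jaw bar has come forward along clamp x, 0 to 0.090 m; starts at 0.012 to 0.036. A brake drags it with 3 N, no more: if the paddles are let go under load the jaw creeps back until only about 3 N (2.5 mm of sink) is left, so the paddles must be kept squeezed.
- jaw_head: blue jaw head 16 x 46 x 44 mm on the front of the bar, carrying the yellow stem and the black rubber pad; to be moved by the trigger only, never pushed directly
- pad: black rubber pad plate 8 x 46 x 44 mm in front of the jaw head that meets the holder block; see pad_face for its front
- pad_face (a point): centre of the pad's front face (faces clamp +x), 38 mm above the bench; axes as the clamp's
- sink (a joint): how much of the 14 mm wide yellow band (a 20 mm thick stem between the blue jaw head and the black pad) is swallowed by the jaw head: 0 = all 14 mm seen, 0.014 = none seen, bottomed out. It is a spring of 1.2 N per mm, so 7 mm is about 8 N on the block.
- holder: loose aluminium tool holder block 50 x 50 x 60 mm tall, 0.45 kg, standing on the clamp bed (12 mm above the bench) 1 to 6 mm short of the anvil; origin at the centre of its underside. A bore 16 mm wide and 40 mm deep, with a 2 mm chamfer, opens in the middle of its top.
- bore_mouth (a point): centre of the bore's mouth on the top face of the holder block, 72 mm above the bench
- bore_floor (a point): centre of the bore's floor, 40 mm below the mouth
- rack: grey fixed rack 70 x 130 x 45 mm tall with three holes 16 mm wide and 30 mm deep along its y axis at -40, 0 and +40 mm; origin at the centre of its underside. Two outer holes hold the two blanks, either way round.
- blank_red: tool blank to load: upright round steel rod 14 mm thick, 100 mm long, 0.12 kg, with a red ring 42 to 48 mm above its foot and a red dot on top; stands in the rack, 70 mm out of it. Origin at the centre of its foot, z along the rod. Home in the bore, 60 mm of it stands out and the ring is just above the block.
- blank_red_foot (a point): centre of the red blank's foot (lower end)
- blank_blue: the other blank, same size, with a blue ring and dot, in the rack; leave alone
- paste_tin: round tin 54 mm wide, 30 mm tall, silver with a green lid; leave alone
- dressing_stone: brown-red stone 70 x 25 x 22 mm lying on the bench; leave alone
There are look-alikes about, which are no part of the job. What is shaped like the holder but green or purple is not meant.

How it is judged:
On the way, in this order (a step that is already met when the one before it is completed fails the run):
1. the red-ringed blank is fully home in the bore and let go, the jaw not yet on the block (horizontal distance between blank_red_foot and bore_floor below 0.004 m and z of blank_red_foot in the frame of bore_floor below 0.003 m and contact force between the fingers and blank_red below 0.1 N and contact force between pad and holder below 0.1 N), for 0.2 s.
2. the pumped jaw meets the holder block (contact force between pad and holder above 0.5 N).
At the end, for the whole second after the job is handed in: The red-ringed blank is home in the bore (foot within 3 mm of the floor, 4 mm of its centre), let go; the holder block stands upright, nipped by the pad with over 4 N; 4.5 to 10 mm of the 14 mm yellow band is swallowed; the fingers still squeeze both paddles (horizontal distance between blank_red_foot and bore_floor below 0.004 m and z of blank_red_foot in the frame of bore_floor below 0.003 m and contact force between the fingers and blank_red below 0.1 N and angle between holder's own z axis and vertical below 0.06 rad and contact force between pad and holder above 4 N and value of joint sink between 0.0045 and 0.01 m and value of joint squeeze above 0.001 m and contact force between the fingers and paddle_rear above 1 N and contact force between the fingers and paddle_front above 1 N); the arm keeps its last pose, push and grip.
It fails at once if the yellow band vanished: block crushed (value of joint sink above 0.0135 m).
It fails at once if the jaw was pushed by the robot directly (contact force between any of the fingers, the arm and jaw_head above 2 N).
It fails at once if a bystander was disturbed (distance of blank_blue from where it was at the start of the episode above 0.015 m or distance of any of paste_tin, dressing_stone from where it was at the start of the episode above 0.02 m).
It also fails if it takes over 72 s, if anything falls off the work surface, if the arm or the gripper's body presses on something with over 40 N, if the wrist force passes 120 N, or if a joint passes its speed limit or range.

### The arm

A 6-joint arm with a two-finger parallel gripper is mounted at the origin on the work surface. World frame = base frame: x ahead of the robot, y to its left, z up, the work surface at z = 0. Lengths are in m, angles in rad, forces in N, time in s.
With the tool pointing down it reaches from about 0.25 to 0.775 m from the base axis. Payload 4 kg.
Tool frame: the origin (TCP) lies between the finger pads; the fingertips stand 14 mm ahead of it and the grasp point (between the pads) lies 5 mm behind it; z points along the fingers, y is the direction in which the jaws open and shut (so a half turn about z gives the same grasp; the last joint's range is limited). The gripper opens to 94 mm and grips with 3 to 60 N. Pads are 16 mm wide; open, the fingers measure 119 mm over their backs; the gripper's body (75 mm by 177 mm) begins 78 mm behind the grasp point.
Start: joints at [-1.349, 0.087, 1.371, -0, 1.684, -0.103], TCP at [0.176, -0.521, 0.22] pointing down, gripper open.
Joint ranges: [-3.1, 3.1], [-0.76, 2.03], [0.27, 2.55], [-1.08, 4.22], [0.17, 2.65], [-2.57, 2.57]. Speed limits (rad/s): [2.79, 2.79, 3.14, 3.14, 3.14, 3.14].

### API

Orientations are given as [roll, pitch, yaw] about the fixed x, y, z axes, in that order (R = Rz(yaw) Ry(pitch) Rx(roll)).
In Python, from bench import robot, cams, spotter gives the robot as it stands.
- The arm moves only by the shell command python3 -m inch 'ROWS'. ROWS is JSON, a list of rows, each an object of numbers: "grip": the opening, from 0 (shut) to 1 (fully open); "dx", "dy", "dz": the shift along the tool's x, y, z in units of 25 mm (1.0 is 25 mm); "rx", "ry", "rz": the turn, a rotation vector about the tool's x, y, z in units of 5 degrees (1.0 is 5 degrees). A call has 1 to 12 rows; each row shifts and turns the pose as measured when the row begins, along the tool's axes as they then stand; what a row does not reach is not made up. A row lasts 1/8 s, in which the tool goes at most 62.5 mm and 10.7 degrees, less where a joint would pass 70% of its speed; a pose out of reach is approached as far as the arm can. A call is refused whole if a number of a shift passes 1 or a number of a turn 1, either way. A call with a gripper value outside its range is refused whole. The fingers move at their own pace and stop on an object; the grip force is fixed at half the most. Time passes only in rows, so rows that do not move let the fingers close. It gives the time, the measured TCP pose, the force and the opening at its end, in the units of the state.
- robot.get_obs(): the state, without advancing time (a new reading comes with each control period).
- cams.snapshot(name): name is "scene" or "top"; returns a dict with "frame" (480x640x3 uint8, red, green, blue), "intrinsics" (3x3 intrinsics, pixels), "eye" and "orientation" of the camera in the world. Camera axes: x right, y up, looking along -z (the intrinsics and any distortion apply to the point x, -y, -z); pixel columns grow to the right and rows downward; lengths in m; the calibration is good to about 2 mm. A picture is of the moment at which its call begins. There is no depth.
- robot.close_job(): hands the job in, once; it reports no verdict.
Trained networks look in a picture, given as the dict that the camera call returned (one of the last four; its "shot" number tells which), for a name from the list of things; names that differ only in an ending like _2 or _b are one class to them, and where a whole thing is asked for, a point or a joint stands for the part that bears it (a point fixed in the world has none). Each returns a list of dicts, best first, with "score" (0 to 1); they miss things now and then, are a little off and sometimes report something else, mostly with a low value. They report only what shows in the picture. A call takes as long as a camera call. They do not tell look-alikes from the thing itself.
- spotter.regions_of(picture, query): "pixels" (480x640 bool, what is visible of it) and "extent" ([left, top, right, bottom] in pixels, round what is visible of it).
- spotter.place_of(picture, query): "pixel" ([column, row] in pixels: a listed point, or the origin of a listed thing).
The state is a dict: "time": time; "joint_positions": joint angles; "qvel": joint speeds; "joint_torque": joint torques, N m; "tool_pos": TCP position; "ee_rot": TCP orientation; "wrist_force": force on the tool from outside, world axes, zero at the start; "wrist_torque": the same for the moment, N m; "width": finger opening in m.
Only numpy, scipy, OpenCV 4.12 (cv2) and the standard library are available. Lean on these libraries where they do the work, as an engineer would, in place of code of your own. Each camera call takes 0.05 s, during which the arm holds its last target.

## Working session

There is one attempt and no reset: what is moved stays moved. The work goes in short steps, Python scripts to look and compute and a shell command to move; the robot and the scene stay as the last step left them, time stands still between calls to the robot, and variables do not carry over. Pictures are saved under pics/ and viewed, and the job is handed in when it is done.

```bash
ls; mkdir -p pics; python3 - <<'E'
from bench import robot,cams,spotter
import cv2,numpy as np
o=robot.get_obs(); print(o)
for n in ("scene","top"):
    p=cams.snapshot(n); cv2.imwrite(f"pics/{n}0.png",p["frame"][:,:,::-1]); print(n,p["intrinsics"],p["eye"],p["orientation"],p.keys())
    for q in ["clamp","handle_mid","pad_face","bore_mouth","rack","blank_red","blank_blue","blank_red_foot","holder","paddle_rear","paddle_front","paste_tin","dressing_stone"]:
        r=spotter.place_of(p,q); print(q,[(np.round(d["pixel"],1).tolist(),round(d["score"],2)) for d in r[:4]])
E
```

```text
pics
{'time': 0.0, 'joint_positions': array([-1.34911685e+00,  8.79583955e-02,  1.37227160e+00, -1.44630423e-05,
        1.68355777e+00, -1.03054458e-01]), 'qvel': array([-1.44604141e-03,  1.26480805e-03, -2.01080884e-03,  7.38621284e-04,
        2.67467415e-04, -6.78634912e-05]), 'joint_torque': array([ 4.67444006e-04, -3.40181065e+01, -3.02423894e+01,  7.16978568e-02,
        3.29866132e-02, -1.70162416e-04]), 'tool_pos': array([ 0.17538212, -0.52074481,  0.21829347]), 'ee_rot': array([-3.13940771e+00, -2.11516655e-04,  3.24732092e-01]), 'wrist_force': array([ 0.16257789, -0.00963032, -0.1493335 ]), 'wrist_torque': array([-0.03093139,  0.03374265, -0.00929849]), 'width': 0.09397933889407828}
scene [[473.94675772   0.         322.10409002]
 [  0.         473.94675772 236.85640391]
 [  0.           0.           1.        ]] [ 0.89852514 -0.55957968  0.71211411] [0.78659777 0.0178009  0.57970376] dict_keys(['frame', 'intrinsics', 'eye', 'orientation', 'shot'])
clamp [([341.7, 246.4], 0.93), ([373.1, 208.8], 0.27), ([350.2, 241.9], 0.26)]
handle_mid [([313.2, 240.9], 0.91)]
pad_face [(
[... 819 characters left out ...]
e', 'orientation', 'shot'])
clamp [([293.6, 227.7], 0.9)]
handle_mid [([337.1, 227.9], 0.84)]
pad_face [([270.4, 223.7], 0.76)]
bore_mouth [([237.9, 218.4], 0.93), ([257.1, 145.2], 0.62), ([340.6, 227.7], 0.44)]
rack [([441.1, 235.9], 0.75)]
blank_red [([444.9, 238.4], 0.72), ([466.6, 235.8], 0.5)]
blank_blue [([423.5, 240.3], 0.58)]
blank_red_foot [([464.0, 232.1], 0.65), ([281.4, 229.4], 0.45)]
holder [([240.8, 219.7], 0.95), ([259.9, 154.9], 0.77), ([176.6, 235.9], 0.75)]
paddle_rear [([337.3, 231.9], 0.41)]
paddle_front [([465.8, 234.0], 0.73), ([338.0, 231.5], 0.48), ([296.4, 228.5], 0.3)]
paste_tin [([300.7, 325.0], 0.69)]
dressing_stone [([405.5, 152.8], 0.74), ([237.9, 220.0], 0.26)]
```

View pics/scene0.png

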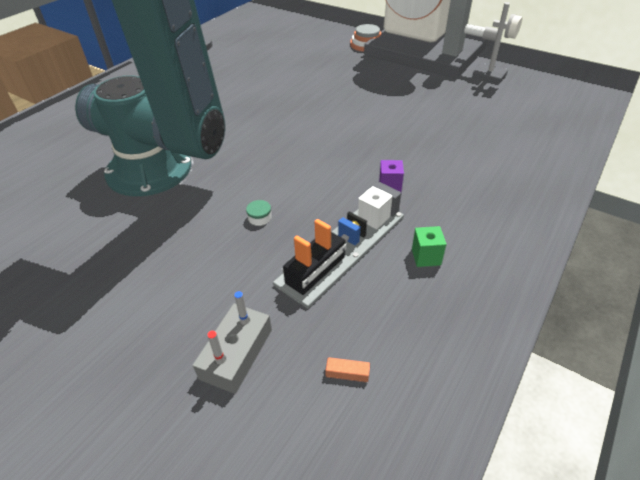

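View pics/top0.png

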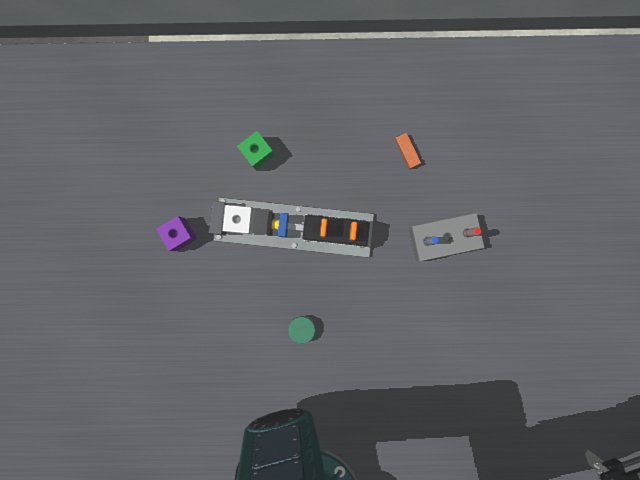

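Scene view: red-dotted blank at (213,335), blue one at (240,295). The silver block on the clamp is at (375,200), with look-alike blocks in green (429,245) and purple (391,175). In the top view, red is at (478,231), blue at (434,240), the silver holder at (237,219), green at (255,148) and purple at (173,234). I pick the red-dotted blank and the silver block. Next I'll check the choice in a close crop and measure.

```bash
cat > h.py <<'E'
import numpy as np,cv2
from scipy.spatial.transform import Rotation as R
from scipy.optimize import least_squares
def P(p):
    Rm=R.from_euler('xyz',p["orientation"]).as_matrix(); return p["intrinsics"],Rm,np.array(p["eye"])
def ray(p,uv):
    K,Rm,e=P(p); d=np.array([(uv[0]-K[0,2])/K[0,0],-(uv[1]-K[1,2])/K[1,1],-1]); d=Rm@d; return e,d/np.linalg.norm(d)
def onz(p,uv,z):
    e,d=ray(p,uv); return e+d*(z-e[2])/d[2]
def proj(p,X):
    K,Rm,e=P(p); c=Rm.T@(np.array(X)-e); return np.array([K[0,0]*c[0]/-c[2]+K[0,2],-K[1,1]*c[1]/-c[2]+K[1,2]])
def tri(l):
    A=0;b=0
    for p,uv in l:
        e,d=ray(p,uv); M=np.eye(3)-np.outer(d,d); A=A+M; b=b+M@e
    return np.linalg.solve(A,b)
def blobs(p,lo,hi,mn=8):
    hsv=cv2.cvtColor(p["frame"],cv2.COLOR_RGB2HSV)
    m=cv2.inRange(hsv,np.array(lo),np.array(hi)); n,l,s,c=cv2.connectedComponentsWithStats(m)
    return [(s[i,4],c[i].round(1).tolist(),s[i,:4].tolist()) for i in range(1,n) if s[i,4]>=mn]
E
python3 - <<'E'
from bench import robot,cams,spotter
from h import *
s=cams.snapshot("scene");t=cams.snapshot("top")
for n,p in (("s",s),("t",t)):
    print(n,"red",blobs(p,(0,180,110),(4,255,255),5),blobs(p,(174,150,100),(180,255,255),5))
    print(n,"org",blobs(p,(5,180,120),(16,255,255)))
    print(n,"blue",blobs(p,(105,170,90),(125,255,255),5))
    print(n,"yel",blobs(p,(22,140,100),(34,255,255),3))
for q,uvs,uvt,z in [("handle",(313.2,240.9),(337.1,227.9),.095),("pad_face",(355.4,226),(270.4,223.7),.038),("mouth",(374.8,195.2),(237.9,218.4),.072),("clamp",(341.7,246.4),(293.6,227.7),0),("rack",(234.7,352.3),(441.1,235.9),0)]:
    print(q,tri([(s,uvs),(t,uvt)]).round(4),onz(s,uvs,z).round(4),onz(t,uvt,z).round(4))
c=t["frame"][190:260,200:500]; cv2.imwrite("pics/cropt.png",cv2.resize(c,(800,187),interpolation=cv2.INTER_CUBIC)[:,:,::-1])
c=s["frame"][150:390,180:440]; cv2.imwrite("pics/crops.png",cv2.resize(c,(650,600),interpolation=cv2.INTER_CUBIC)[:,:,::-1])
E
```

```text
s red [] []
s org []
s blue [(np.int32(15), [237.9, 294.6], [236, 293, 5, 4])]
s yel [(np.int32(5), [355.4, 221.8], [354, 221, 4, 3])]
t red [(np.int32(30), [477.4, 230.6], [475, 228, 6, 6])] []
t org [(np.int32(87), [323.2, 227.2], [320, 219, 7, 18]), (np.int32(105), [353.0, 230.6], [350, 222, 7, 18])]
t blue [(np.int32(7), [279.9, 224.0], [279, 221, 2, 7]), (np.int32(28), [434.8, 239.5], [432, 237, 6, 6])]
t yel [(np.int32(54), [274.6, 224.2], [272, 220, 6, 10])]
handle [ 0.5454 -0.0659  0.0974] [ 0.5424 -0.0654  0.095 ] [ 0.5473 -0.0647  0.095 ]
pad_face [0.5589 0.0663 0.035 ] [0.559  0.0623 0.038 ] [0.5603 0.0671 0.038 ]
mouth [0.5679 0.1251 0.0798] [0.5632 0.133  0.072 ] [0.5691 0.1267 0.072 ]
clamp [0.5525 0.0218 0.0097] [0.5468 0.029  0.    ] [0.554 0.023 0.   ]
rack [ 0.5301 -0.2826  0.005 ] [ 0.5235 -0.2839  0.    ] [ 0.5338 -0.2801  0.    ]
```

View pics/crops.png

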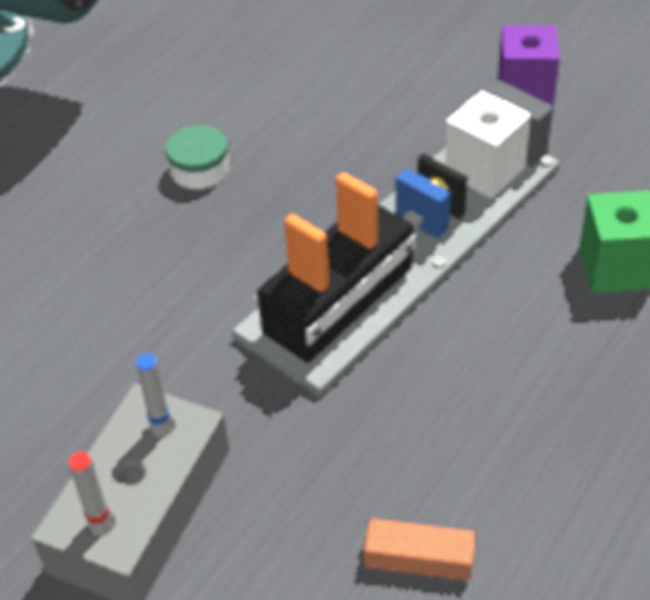

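View pics/cropt.png

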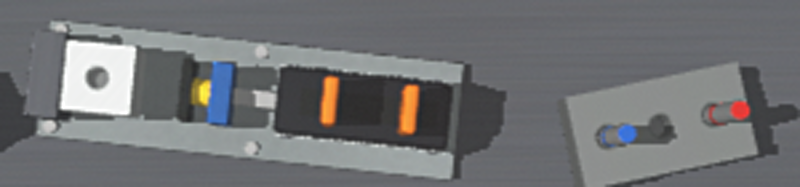

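The crop confirms it: the red dot and ring are on the rack's far end, and the white/silver block with the bore sits on the clamp against the anvil. Next I'll take a finer measurement with larger crops.

```bash
python3 - <<'E'
from bench import robot,cams,spotter
from h import *
s=cams.snapshot("scene");t=cams.snapshot("top")
def crop(p,x,y,w,h,k,n):
    c=p["frame"][y:y+h,x:x+w]; c=cv2.resize(c,None,fx=k,fy=k,interpolation=cv2.INTER_CUBIC)[:,:,::-1].copy()
    for i in range(0,w,10): cv2.line(c,(i*k,0),(i*k,4 if i%50 else 10),(255,255,0),1); (cv2.putText(c,str(x+i),(i*k,20),0,.35,(255,255,0),1) if i%20==0 else 0)
    for i in range(0,h,10): cv2.line(c,(0,i*k),(4,i*k),(255,255,0),1); (cv2.putText(c,str(y+i),(5,i*k+4),0,.35,(255,255,0),1))
    cv2.imwrite("pics/"+n,c)
crop(t,205,190,100,75,8,"a1.png");crop(t,295,200,100,70,8,"a2.png");crop(t,405,200,90,70,8,"a3.png")
crop(s,270,170,150,140,5,"b1.png") if False else crop(s,270,165,145,145,4,"b1.png");crop(s,190,280,90,115,5,"b2.png")
E
```

```text
(no output)
```

View pics/a1.png

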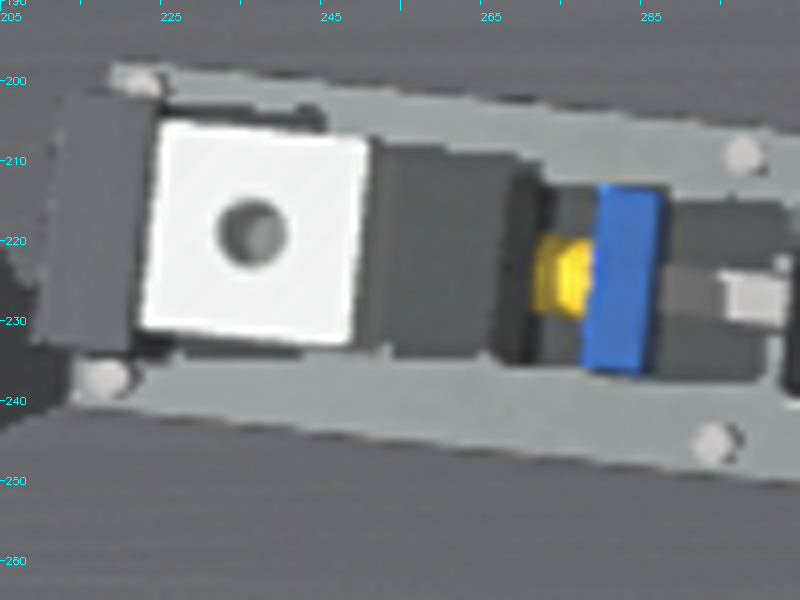

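View pics/a2.png

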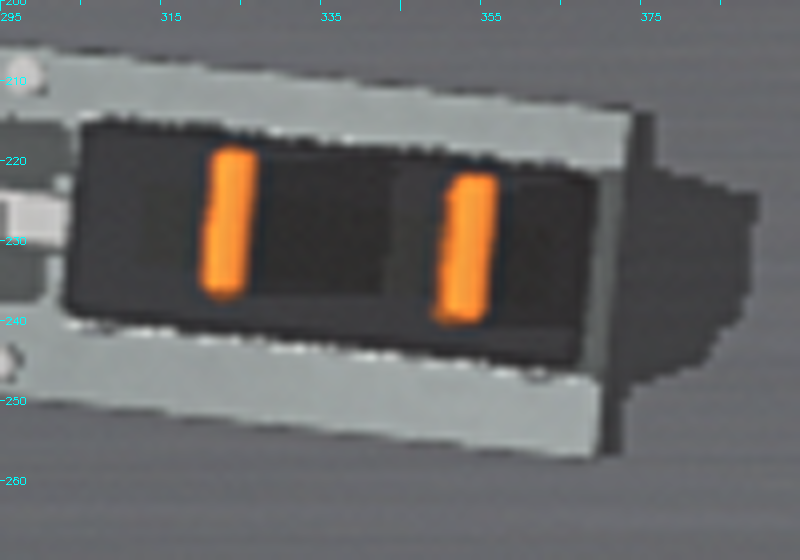

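View pics/a3.png

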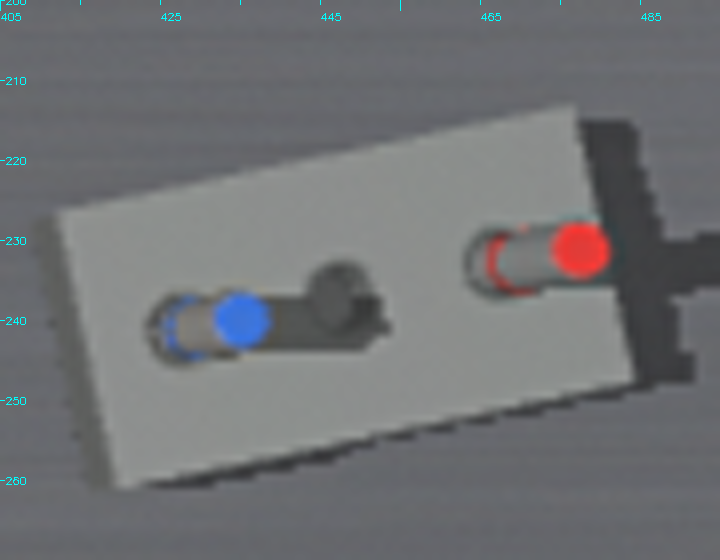

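View pics/b1.png

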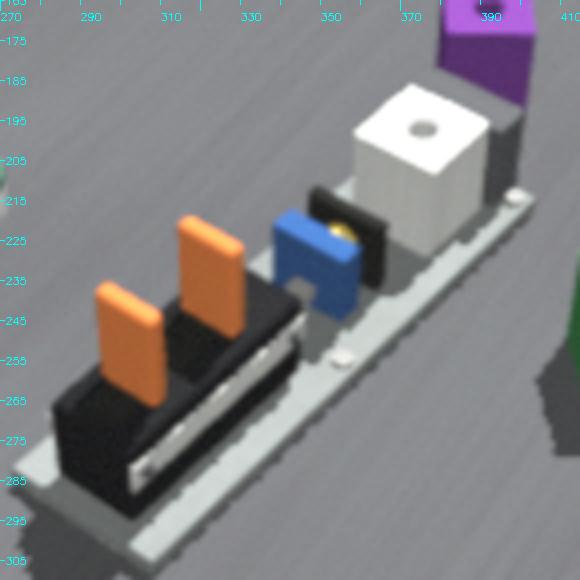

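View pics/b2.png

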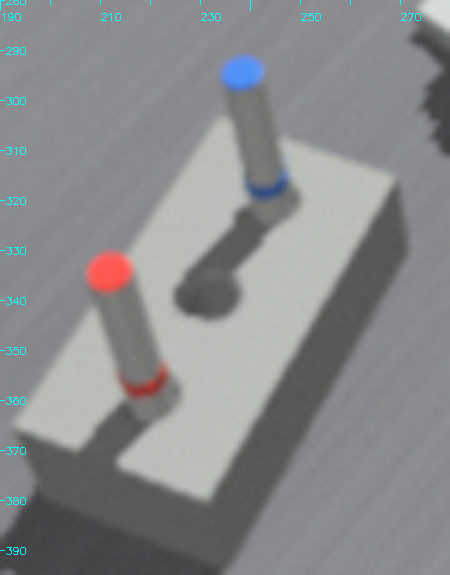

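```bash
cat > fit.py <<'E'
from bench import robot,cams,spotter
from h import *
s=cams.snapshot("scene");t=cams.snapshot("top")
def rect(lx,ly): return [( lx, ly),( lx,-ly),(-lx,-ly),(-lx,ly)]
obs=[] # cam,obj,local,z,uv
# clamp x=+y world: ( +x end, +/-y). clamp +y = world -x => image lower in top
def add(c,o,l,z,uv): obs.append((c,o,l,z,np.array(uv)-(0.44 if c==1 else 0.4)))
add(1,'c',(.16,-.045),.012,(218.9,197.9));add(1,'c',(.16,.045),.012,(213.75,240.25));add(1,'c',(-.16,-.045),.012,(374.25,213.4));add(1,'c',(-.16,.045),.012,(369.75,257.4))
add(0,'c',(-.16,.045),.012,(273,281.75));add(0,'c',(-.16,-.045),.012,(308.3,306.5));add(0,'c',(.16,-.045),.012,(403.25,214.5))
h=.025
for l,uv in [((h,-h),(225.25,205.1)),((-h,-h),(251.25,207.25)),((-h,h),(249,233.25)),((h,h),(222.6,230.9)),((0,0),(236.5,219.1))]: add(1,'h',l,.072,uv)
for l,uv in [((h,h),(373.5,186)),((h,-h),(392.25,196.25)),((-h,-h),(377.5,208.25)),((-h,h),(358.75,197.75)),((0,0),(376,197.25))]: add(0,'h',l,.072,uv)
a,b=.065,.035
for l,uv in [((a,-b),(412.1,226.5)),((-a,-b),(477.1,213.1)),((-a,b),(484.4,247.5)),((a,b),(419.75,261)),((0,0),(447.5,237.1))]: add(1,'r',l,.045,uv)
for l,uv in [((a,b),(234.4,303.2)),((a,-b),(269.2,315.6)),((-a,-b),(231.6,380)),((-a,b),(193,365)),((0,0),(231.4,338.8))]: add(0,'r',l,.045,uv)
add(1,'R',(0,0),.115,(477.5,231.1));add(0,'R',(0,0),.115,(212,334.4))
add(1,'B',(0,0),.115,(435.25,240));add(0,'B',(0,0),.115,(238.6,294.6))
x0=np.r_[.55,.02,1.5, .565,.127,1.5, .53,-.28,1.8, .53,-.33,.53,-.24, np.zeros(12)]
def unpack(x): return dict(c=x[0:3],h=x[3:6],r=x[6:9],R=[x[9],x[10],0],B=[x[11],x[12],0])
def cam(p,d):
    K,Rm,e=P(p); return K,Rm@R.from_rotvec(d[3:]).as_matrix(),e+d[:3]
def res(x,full=False):
    o=unpack(x); out=[]
    cs=[cam(s,x[13:19]),cam(t,x[19:25])]
    for c,n,l,z,uv in obs:
        px,py,th=o[n]; X=np.array([px+np.cos(th)*l[0]-np.sin(th)*l[1],py+np.sin(th)*l[0]+np.cos(th)*l[1],z])
        K,Rm,e=cs[c]; q=Rm.T@(X-e); out+= [(K[0,0]*q[0]/-q[2]+K[0,2]-uv[0])/.5,(-K[1,1]*q[1]/-q[2]+K[1,2]-uv[1])/.5]
    if full: return np.array(out).reshape(-1,2)*.5
    d=x[13:].reshape(2,6); return np.r_[out,(d[:,:3]/.0015).ravel(),(d[:,3:]/.002).ravel()]
f=least_squares(res,x0); x=f.x
if __name__=="__main__":
    for k,v in unpack(x).items(): print(k,np.round(v,4))
    print(x[13:].reshape(2,6).round(4)); 
    r=res(x,True)
    for ob,e in zip(obs,r): print(ob[0],ob[1],ob[2],e.round(2))
    J=np.linalg.inv(f.jac.T@f.jac); print("sd",np.sqrt(np.diag(J))[:13].round(4))
E
python3 fit.py
```

```text
c [0.5535 0.0224 1.4564]
h [0.5669 0.1297 1.4482]
r [ 0.5283 -0.2838  1.763 ]
R [ 0.536 -0.323  0.   ]
B [ 0.5205 -0.2444  0.    ]
[[ 0.0006 -0.      0.0002 -0.0001 -0.0006  0.001 ]
 [-0.0006  0.      0.0003 -0.0012  0.0001 -0.0009]]
1 c (0.16, -0.045) [-0.12 -0.55]
1 c (0.16, 0.045) [0.11 0.76]
1 c (-0.16, -0.045) [ 0.05 -0.14]
1 c (-0.16, 0.045) [ 0.19 -0.23]
0 c (-0.16, 0.045) [-0.37  0.29]
0 c (-0.16, -0.045) [-0.23 -0.51]
0 c (0.16, -0.045) [ 0.69 -0.28]
1 h (0.025, -0.025) [ 0.36 -0.22]
1 h (-0.025, -0.025) [-0.09  0.46]
1 h (-0.025, 0.025) [-0.86  0.06]
1 h (0.025, 0.025) [-0.07 -0.44]
1 h (0, 0) [ 0.36 -0.03]
0 h (0.025, 0.025) [-0.66  0.42]
0 h (0.025, -0.025) [ 0.04 -0.32]
0 h (-0.025, -0.025) [ 0.82 -0.01]
0 h (-0.025, 0.025) [-0.08  0.43]
0 h (0, 0) [-0.49 -0.2 ]
1 r (0.065, -0.035) [ 0.11 -0.09]
1 r (-0.065, -0.035) [-0.5   0.02]
1 r (-0.065, 0.035) [-0.14  0.29]
1 r (0.065, 0.035) [-0.09  0.12]
1 r (0, 0) [ 0.67 -0.02]
0 r (0.065, 0.035) [-0.59  0.06]
0 r (0.065, -0.035) [ 0.26 -0.3 ]
0 r (-0.065, -0.035) [-0.29  0.06]
0 r (-0.065, 0.035) [-0.38 -0.03]
0 r (0, 0) [1.25 0.3 ]
1 R (0, 0) [0.09 0.1 ]
0 R (0, 0) [0.11 0.  ]
1 B (0, 0) [-0.06  0.03]
0 B (0, 0) [-0.    0.07]
sd [0.0018 0.0017 0.0029 0.0018 0.0017 0.0109 0.0018 0.0016 0.0047 0.0018
 0.0016 0.0018 0.0016]
```

```bash
cat > go.py <<'E'
import sys; from bench import robot; from h import *
o=robot.get_obs(); Rm=R.from_euler('xyz',o["ee_rot"]).as_matrix()
T=np.array([float(v) for v in sys.argv[1:4]]); yaw=float(sys.argv[4]) if len(sys.argv)>4 else -.114
d=Rm.T@(T-o["tool_pos"])/.025
# desired rot: straight down
Rt=R.from_euler('xyz',[np.pi,0,yaw]).as_matrix(); rv=R.from_matrix(Rm.T@Rt).as_rotvec()/np.deg2rad(5)
print("t",round(float(o["time"]),2),"pos",o["tool_pos"].round(4),"rpy",o["ee_rot"].round(4),"F",o["wrist_force"].round(1),"w",round(float(o["width"]),4)); print("units d",d.round(2),"rot",rv.round(2))
E
python3 -m inch '[{"grip":0.55,"dx":1,"rz":1},{"grip":0.55,"dx":1,"rz":1},{"grip":0.55,"dx":1,"rz":1},{"grip":0.55,"dx":1,"rz":1},{"grip":0.55,"dx":1,"rz":1},{"grip":0.55,"dx":1},{"grip":0.55,"dx":1}]'; python3 go.py .536 -.323 .17
```

```text
t 1.7 pos [ 0.1755 -0.5213  0.2195] rpy [3.1415 0.     0.3248] F [-0.3 -0.4  0.3] w 0.094
units d [16.2  -2.91  1.98] rot [ 0.   -0.    5.03]invalid input at $[0]: expected keys grip, dx, dy, dz, rx, ry, rz
```

```bash
python3 -m inch '[{"grip":0.55,"dx":1,"dy":0,"dz":0,"rx":0,"ry":0,"rz":1},{"grip":0.55,"dx":1,"dy":0,"dz":0,"rx":0,"ry":0,"rz":1},{"grip":0.55,"dx":1,"dy":0,"dz":0,"rx":0,"ry":0,"rz":1},{"grip":0.55,"dx":1,"dy":0,"dz":0,"rx":0,"ry":0,"rz":1},{"grip":0.55,"dx":1,"dy":0,"dz":0,"rx":0,"ry":0,"rz":1},{"grip":0.55,"dx":1,"dy":0,"dz":0,"rx":0,"ry":0,"rz":0}]'; python3 go.py .536 -.323 .17
```

```text
time: 2.45
tool_pos: [0.3256, -0.5066, 0.2199]
ee_rot: [3.141, -0.0, -0.13]
wrist_force: [0.2, -0.6, -1.1]
width: 0.0517
t 2.45 pos [ 0.3256 -0.5066  0.2199] rpy [ 3.1405 -0.     -0.1302] F [ 0.2 -0.6 -1.1] w 0.0517
units d [ 7.39 -8.38  1.99] rot [ 0.01  0.   -0.19]
```

```bash
python3 -m inch '[{"grip":0.55,"dx":0.9,"dy":-1,"dz":0,"rx":0,"ry":0,"rz":-0.19},{"grip":0.55,"dx":0.9,"dy":-1,"dz":0,"rx":0,"ry":0,"rz":0},{"grip":0.55,"dx":0.9,"dy":-1,"dz":0,"rx":0,"ry":0,"rz":0},{"grip":0.55,"dx":0.9,"dy":-1,"dz":0,"rx":0,"ry":0,"rz":0},{"grip":0.55,"dx":0.9,"dy":-1,"dz":0,"rx":0,"ry":0,"rz":0},{"grip":0.55,"dx":0.9,"dy":-1,"dz":0,"rx":0,"ry":0,"rz":0},{"grip":0.55,"dx":0.9,"dy":-1,"dz":0,"rx":0,"ry":0,"rz":0},{"grip":0.55,"dx":0.9,"dy":-1,"dz":0,"rx":0,"ry":0,"rz":0},{"grip":0.55,"dx":0,"dy":0,"dz":0,"rx":0,"ry":0,"rz":0}]'; python3 go.py .536 -.323 .17; python3 - <<'E'
from bench import cams
import cv2
for n in ("scene","top"):
    p=cams.snapshot(n); cv2.imwrite(f"pics/{n}1.png",p["frame"][:,:,::-1])
E
```

```text
time: 3.58
tool_pos: [0.5352, -0.323, 0.2179]
ee_rot: [3.142, 0.001, -0.112]
wrist_force: [-0.5, -0.6, 0.0]
width: 0.0516
t 3.58 pos [ 0.5352 -0.323   0.2179] rpy [ 3.1416e+00  1.0000e-03 -1.1190e-01] F [-0.5 -0.6  0. ] w 0.0516
units d [ 0.03 -0.    1.92] rot [0.   0.01 0.02]
```

View pics/scene1.png

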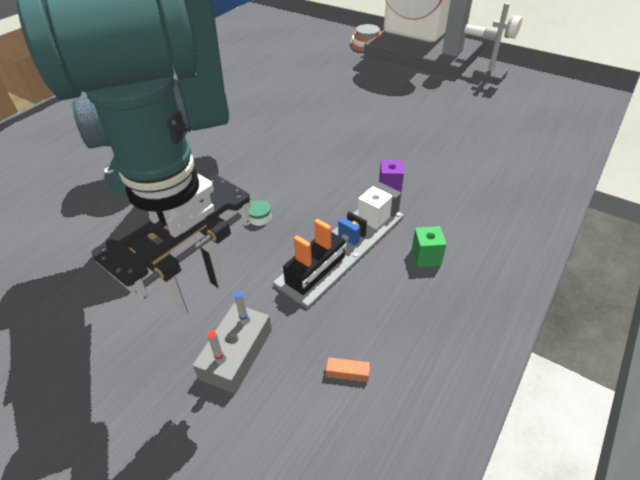

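View pics/top1.png

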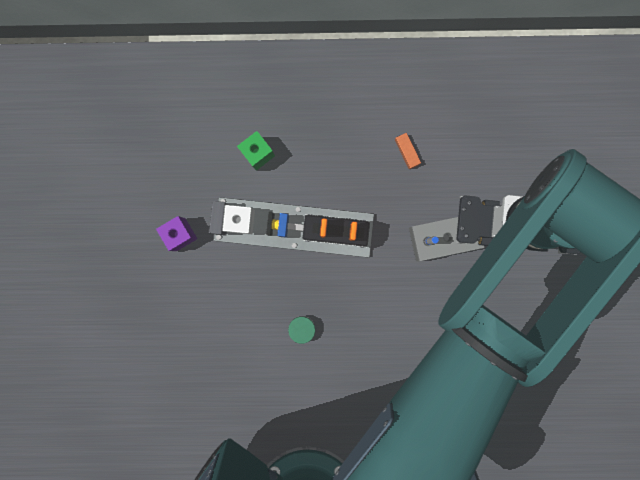

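The gripper is above the red blank, with its fingertips at about (185,312) and (216,286) in the scene view, and nothing has been touched. I'll check that tip position against the projection.

```bash
python3 - <<'E'
from bench import robot,cams
from h import *
s=cams.snapshot("scene");o=robot.get_obs()
Rm=R.from_euler('xyz',o["ee_rot"]).as_matrix()
f=s["frame"][220:380,150:270].copy(); k=4
c=cv2.resize(f,None,fx=k,fy=k,interpolation=cv2.INTER_CUBIC)[:,:,::-1].copy()
w=o["width"]/2
for l in [(-.008,w,.014),(.008,w,.014),(-.008,-w,.014),(.008,-w,.014)]:
    u=proj(s,o["tool_pos"]+Rm@np.array(l)); cv2.circle(c,tuple(int(v) for v in ((u-[150,220]+.5)*k)),3,(0,255,0),1)
cv2.imwrite("pics/f1.png",c)
E
```

```text
(no output)
```

View pics/f1.png

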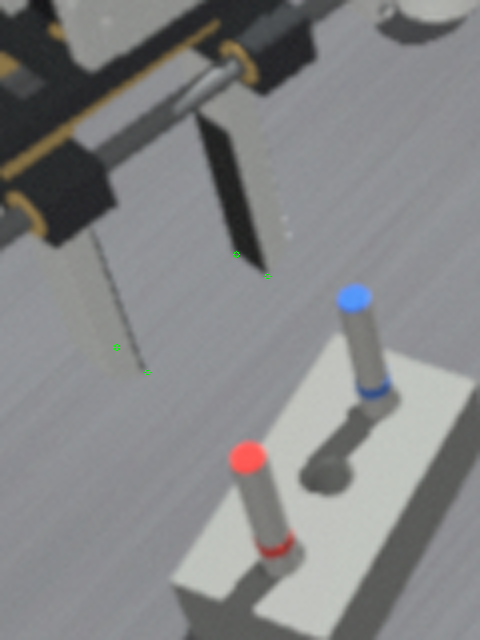

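The projected tips (green) fall on the real fingertips within about 1 px, so the calibration holds. Now I'll descend.

```bash
python3 -m inch '[{"grip":0.55,"dx":0.03,"dy":0,"dz":1,"rx":0,"ry":0,"rz":0},{"grip":0.55,"dx":0,"dy":0,"dz":1,"rx":0,"ry":0,"rz":0},{"grip":0.55,"dx":0,"dy":0,"dz":1,"rx":0,"ry":0,"rz":0},{"grip":0.55,"dx":0,"dy":0,"dz":1,"rx":0,"ry":0,"rz":0},{"grip":0.55,"dx":0,"dy":0,"dz":1,"rx":0,"ry":0,"rz":0},{"grip":0.55,"dx":0,"dy":0,"dz":0,"rx":0,"ry":0,"rz":0}]'; python3 go.py .536 -.323 .085
```

```text
time: 4.47
tool_pos: [0.528, -0.3338, 0.0917]
ee_rot: [3.136, 0.0, -0.128]
wrist_force: [0.3, 0.1, 0.4]
width: 0.052
t 4.47 pos [ 0.528  -0.3338  0.0917] rpy [ 3.1365e+00  2.0000e-04 -1.2820e-01] F [0.3 0.1 0.4] w 0.052
units d [ 0.26 -0.47  0.26] rot [ 0.06  0.   -0.16]
```

```bash
python3 -m inch '[{"grip":0.55,"dx":0.26,"dy":-0.47,"dz":0.26,"rx":0.06,"ry":0,"rz":-0.16},{"grip":0.55,"dx":0,"dy":0,"dz":0,"rx":0,"ry":0,"rz":0}]'; python3 go.py .536 -.323 .085
```

```text
time: 4.72
tool_pos: [0.5367, -0.324, 0.0872]
ee_rot: [3.14, -0.003, -0.115]
wrist_force: [0.1, 0.4, 0.5]
width: 0.052
t 4.72 pos [ 0.5367 -0.324   0.0872] rpy [ 3.1404e+00 -3.0000e-03 -1.1530e-01] F [0.1 0.4 0.5] w 0.052
units d [-0.03 -0.04  0.09] rot [ 0.01 -0.03 -0.01]
```

```bash
python3 -m inch '[{"grip":0.55,"dx":-0.03,"dy":-0.04,"dz":0.09,"rx":0,"ry":-0.03,"rz":0},{"grip":0,"dx":0,"dy":0,"dz":0,"rx":0,"ry":0,"rz":0},{"grip":0,"dx":0,"dy":0,"dz":0,"rx":0,"ry":0,"rz":0},{"grip":0,"dx":0,"dy":0,"dz":0,"rx":0,"ry":0,"rz":0},{"grip":0,"dx":0,"dy":0,"dz":0,"rx":0,"ry":0,"rz":0},{"grip":0,"dx":0,"dy":0,"dz":0,"rx":0,"ry":0,"rz":0}]'; python3 go.py .536 -.323 .085
```

```text
time: 5.48
tool_pos: [0.5374, -0.3235, 0.0877]
ee_rot: [3.138, -0.004, -0.115]
wrist_force: [0.2, 0.6, -0.4]
width: 0.0134
t 5.47 pos [ 0.5374 -0.3235  0.0877] rpy [ 3.1378 -0.0042 -0.1146] F [ 0.2  0.6 -0.4] w 0.0134
units d [-0.06 -0.02  0.11] rot [ 0.04 -0.05 -0.01]
```

```bash
python3 -m inch '[{"grip":0,"dx":0,"dy":0,"dz":-0.4,"rx":0,"ry":0,"rz":0},{"grip":0,"dx":0,"dy":0,"dz":-0.4,"rx":0,"ry":0,"rz":0}]'; python3 go.py .5374 -.3235 .22
```

```text
time: 5.72
tool_pos: [0.5365, -0.3229, 0.107]
ee_rot: [3.139, -0.001, -0.115]
wrist_force: [0.3, 0.3, -1.8]
width: 0.0134
t 5.72 pos [ 0.5365 -0.3229  0.107 ] rpy [ 3.1394e+00 -1.5000e-03 -1.1460e-01] F [ 0.3  0.3 -1.8] w 0.0134
units d [ 0.04  0.03 -4.52] rot [ 0.03 -0.02 -0.01]
```

```bash
python3 -m inch '[{"grip":0,"dx":0,"dy":0,"dz":-0.4,"rx":0,"ry":0,"rz":0},{"grip":0,"dx":0,"dy":0,"dz":-0.5,"rx":0,"ry":0,"rz":0},{"grip":0,"dx":0,"dy":0,"dz":-0.6,"rx":0,"ry":0,"rz":0},{"grip":0,"dx":0,"dy":0,"dz":-1,"rx":0,"ry":0,"rz":0},{"grip":0,"dx":0,"dy":0,"dz":-1,"rx":0,"ry":0,"rz":0},{"grip":0,"dx":0,"dy":0,"dz":-1,"rx":0,"ry":0,"rz":0}]'; python3 go.py .568 .130 .22
```

```text
time: 6.48
tool_pos: [0.5358, -0.3223, 0.2261]
ee_rot: [3.14, -0.001, -0.115]
wrist_force: [-0.5, -0.2, -1.6]
width: 0.0132
t 6.47 pos [ 0.5358 -0.3223  0.2261] rpy [ 3.1396e+00 -6.0000e-04 -1.1470e-01] F [-0.5 -0.2 -1.6] w 0.0132
units d [ -0.79 -18.12   0.2 ] rot [ 0.02 -0.01 -0.01]
```

```bash
python3 -m inch '[{"grip":0,"dx":-0.05,"dy":-1,"dz":0,"rx":0,"ry":0,"rz":0},{"grip":0,"dx":-0.05,"dy":-1,"dz":0,"rx":0,"ry":0,"rz":0},{"grip":0,"dx":-0.05,"dy":-1,"dz":0,"rx":0,"ry":0,"rz":0},{"grip":0,"dx":-0.05,"dy":-1,"dz":0,"rx":0,"ry":0,"rz":0},{"grip":0,"dx":-0.05,"dy":-1,"dz":0,"rx":0,"ry":0,"rz":0},{"grip":0,"dx":-0.05,"dy":-1,"dz":0,"rx":0,"ry":0,"rz":0},{"grip":0,"dx":-0.05,"dy":-1,"dz":0,"rx":0,"ry":0,"rz":0},{"grip":0,"dx":-0.05,"dy":-1,"dz":0,"rx":0,"ry":0,"rz":0},{"grip":0,"dx":-0.05,"dy":-1,"dz":0,"rx":0,"ry":0,"rz":0},{"grip":0,"dx":-0.05,"dy":-1,"dz":0,"rx":0,"ry":0,"rz":0}]'; python3 go.py .568 .130 .22
```

```text
time: 7.72
tool_pos: [0.5463, -0.0505, 0.2218]
ee_rot: [-3.136, 0.009, -0.109]
wrist_force: [-0.5, -0.5, -1.9]
width: 0.0136
t 7.72 pos [ 0.5463 -0.0505  0.2218] rpy [-3.1357  0.0087 -0.1086] F [-0.5 -0.5 -1.9] w 0.0136
units d [ 0.08 -7.27  0.11] rot [-0.07  0.1   0.06]
```

```bash
python3 -m inch '[{"grip":0,"dx":0,"dy":-1,"dz":0,"rx":-0.07,"ry":0.1,"rz":0.06},{"grip":0,"dx":0,"dy":-1,"dz":0,"rx":0,"ry":0,"rz":0},{"grip":0,"dx":0,"dy":-1,"dz":0,"rx":0,"ry":0,"rz":0},{"grip":0,"dx":0,"dy":-1,"dz":0,"rx":0,"ry":0,"rz":0},{"grip":0,"dx":0,"dy":-1,"dz":0,"rx":0,"ry":0,"rz":0},{"grip":0,"dx":0,"dy":-0.8,"dz":0,"rx":0,"ry":0,"rz":0},{"grip":0,"dx":0,"dy":-0.5,"dz":0,"rx":0,"ry":0,"rz":0},{"grip":0,"dx":0,"dy":0,"dz":0,"rx":0,"ry":0,"rz":0}]'; python3 go.py .568 .130 .22
```

```text
time: 8.72
tool_pos: [0.553, 0.1237, 0.2147]
ee_rot: [-3.139, 0.016, -0.102]
wrist_force: [-0.5, -0.2, -2.0]
width: 0.0134
t 8.72 pos [0.553  0.1237 0.2147] rpy [-3.1389  0.0163 -0.102 ] F [-0.5 -0.2 -2. ] w 0.0134
units d [ 0.57 -0.31 -0.22] rot [-0.03  0.19  0.14]
```

```bash
python3 -m inch '[{"grip":0,"dx":0.57,"dy":-0.31,"dz":0.5,"rx":-0.03,"ry":0.19,"rz":0.14},{"grip":0,"dx":0,"dy":0,"dz":0.5,"rx":0,"ry":0,"rz":0},{"grip":0,"dx":0,"dy":0,"dz":0.5,"rx":0,"ry":0,"rz":0},{"grip":0,"dx":0,"dy":0,"dz":0.3,"rx":0,"ry":0,"rz":0},{"grip":0,"dx":0,"dy":0,"dz":0,"rx":0,"ry":0,"rz":0}]'; python3 go.py .568 .130 .16
```

```text
time: 9.35
tool_pos: [0.5678, 0.1282, 0.1641]
ee_rot: [3.139, 0.002, -0.118]
wrist_force: [-0.5, -0.7, -1.3]
width: 0.0133
t 9.35 pos [0.5678 0.1282 0.1641] rpy [ 3.1395e+00  2.4000e-03 -1.1810e-01] F [-0.5 -0.7 -1.3] w 0.0133
units d [ 0.   -0.07  0.16] rot [ 0.02  0.03 -0.05]
```

```bash
python3 -m inch '[{"grip":0,"dx":0.0,"dy":-0.07,"dz":0,"rx":0.02,"ry":0.03,"rz":-0.05},{"grip":0,"dx":0,"dy":0,"dz":0,"rx":0,"ry":0,"rz":0}]'; python3 go.py .568 .130 .16;  python3 - <<'E'
from bench import robot,cams
from h import *
s=cams.snapshot("scene");t=cams.snapshot("top");o=robot.get_obs()
f=s["frame"][130:250,310:430]; k=5
c=cv2.resize(f,None,fx=k,fy=k,interpolation=cv2.INTER_CUBIC)[:,:,::-1].copy()
# axis of the bore
import numpy as np
for z in np.arange(.072,.2,.01):
    u=proj(s,[.5669,.1297,z]); cv2.circle(c,tuple(int(v) for v in ((u-[310,130]+.5)*k)),1,(0,0,255),-1)
cv2.imwrite("pics/g1.png",c); cv2.imwrite("pics/top2.png",t["frame"][:,:,::-1])
E
```

```text
time: 9.6
tool_pos: [0.5684, 0.1298, 0.1649]
ee_rot: [-3.142, -0.002, -0.114]
wrist_force: [0.4, -0.8, -1.0]
width: 0.0136
t 9.6 pos [0.5684 0.1298 0.1649] rpy [-3.1415e+00 -1.8000e-03 -1.1390e-01] F [ 0.4 -0.8 -1. ] w 0.0136
units d [-0.02 -0.01  0.2 ] rot [-0.   -0.02  0.  ]
```

View pics/g1.png

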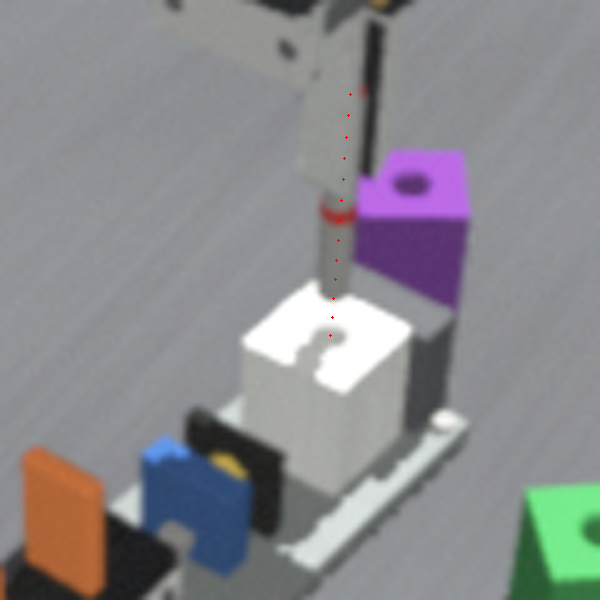

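View pics/top2.png

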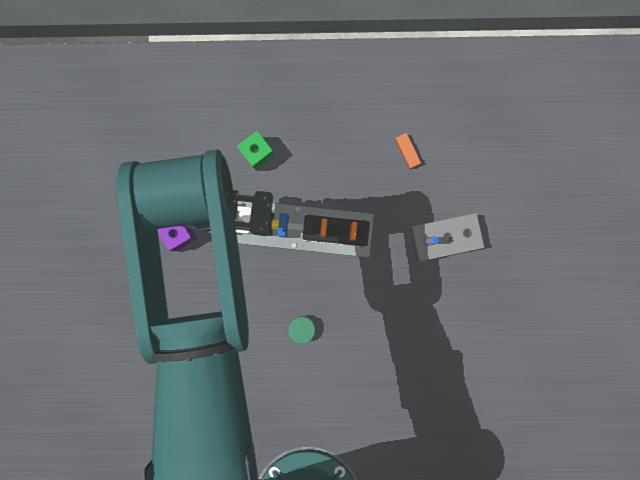

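The rod is held upright and its axis lines up with the bore axis in the scene crop (foot at (332,296), red axis dots at x≈333). The top view is occluded. Now I'll lower it in small steps.

```bash
python3 -m inch '[{"grip":0,"dx":0,"dy":0,"dz":0.3,"rx":0,"ry":0,"rz":0},{"grip":0,"dx":0,"dy":0,"dz":0.2,"rx":0,"ry":0,"rz":0},{"grip":0,"dx":0,"dy":0,"dz":0,"rx":0,"ry":0,"rz":0}]'; python3 go.py .568 .130 .105
```

```text
time: 10.07
tool_pos: [0.5685, 0.1299, 0.152]
ee_rot: [-3.141, -0.003, -0.114]
wrist_force: [-0.1, -0.6, -2.3]
width: 0.0134
t 10.07 pos [0.5685 0.1299 0.152 ] rpy [-3.1414e+00 -2.5000e-03 -1.1380e-01] F [-0.1 -0.6 -2.3] w 0.0134
units d [-0.03 -0.    1.88] rot [-0.   -0.03  0.  ]
```

```bash
python3 -m inch '[{"grip":0,"dx":-0.03,"dy":0,"dz":0.2,"rx":0,"ry":0,"rz":0},{"grip":0,"dx":0,"dy":0,"dz":0.25,"rx":0,"ry":0,"rz":0},{"grip":0,"dx":0,"dy":0,"dz":0.25,"rx":0,"ry":0,"rz":0}]'; python3 go.py .568 .130 .105
```

```text
time: 10.45
tool_pos: [0.5681, 0.13, 0.1338]
ee_rot: [-3.141, -0.003, -0.114]
wrist_force: [0.6, -0.0, -1.8]
width: 0.0133
t 10.45 pos [0.5681 0.13   0.1338] rpy [-3.1412 -0.0034 -0.1138] F [ 0.6 -0.  -1.8] w 0.0133
units d [-0.01  0.    1.15] rot [-0.   -0.04  0.  ]
```

```bash
python3 -m inch '[{"grip":0,"dx":0,"dy":0,"dz":0.3,"rx":0,"ry":0,"rz":0},{"grip":0,"dx":0,"dy":0,"dz":0.3,"rx":0,"ry":0,"rz":0},{"grip":0,"dx":0,"dy":0,"dz":0.25,"rx":0,"ry":0,"rz":0},{"grip":0,"dx":0,"dy":0,"dz":0,"rx":0,"ry":0,"rz":0}]'; python3 go.py .568 .130 .105
```

```text
time: 10.95
tool_pos: [0.5676, 0.1298, 0.1097]
ee_rot: [3.141, -0.002, -0.114]
wrist_force: [-0.4, 0.0, -1.4]
width: 0.0133
t 10.95 pos [0.5676 0.1298 0.1097] rpy [ 3.1413e+00 -1.6000e-03 -1.1390e-01] F [-0.4  0.  -1.4] w 0.0133
units d [ 0.02 -0.01  0.19] rot [ 0.   -0.02  0.  ]
```

```bash
python3 -m inch '[{"grip":0,"dx":0,"dy":0,"dz":0.12,"rx":0,"ry":0,"rz":0},{"grip":0,"dx":0,"dy":0,"dz":0.08,"rx":0,"ry":0,"rz":0}]'; python3 go.py .568 .130 .105
```

```text
time: 11.2
tool_pos: [0.5679, 0.1299, 0.105]
ee_rot: [-3.142, -0.002, -0.114]
wrist_force: [-0.7, 0.1, -2.0]
width: 0.0132
t 11.2 pos [0.5679 0.1299 0.105 ] rpy [-3.1415e+00 -2.4000e-03 -1.1390e-01] F [-0.7  0.1 -2. ] w 0.0132
units d [ 0. -0. -0.] rot [-0.   -0.03  0.  ]
```

```bash
python3 -m inch '[{"grip":0,"dx":0,"dy":0,"dz":0.06,"rx":0,"ry":0,"rz":0}]';python3 -m inch '[{"grip":0,"dx":0,"dy":0,"dz":0.06,"rx":0,"ry":0,"rz":0}]'; python3 go.py .568 .130 .105
```

```text
time: 11.32
tool_pos: [0.5682, 0.1299, 0.1047]
ee_rot: [-3.141, -0.003, -0.114]
wrist_force: [-1.6, 0.2, 7.3]
width: 0.0136
time: 11.45
tool_pos: [0.5683, 0.1299, 0.1046]
ee_rot: [-3.141, -0.004, -0.114]
wrist_force: [-3.4, -0.7, 5.7]
width: 0.0133
t 11.45 pos [0.5683 0.1299 0.1046] rpy [-3.1413 -0.0042 -0.1138] F [-3.4 -0.7  5.7] w 0.0133
units d [-0.01 -0.   -0.01] rot [-0.   -0.05  0.  ]
```

The contact came exactly at the predicted floor height (TCP z 0.1047). Releasing.

```bash
python3 -m inch '[{"grip":0.5,"dx":0,"dy":0,"dz":0,"rx":0,"ry":0,"rz":0},{"grip":0.5,"dx":0,"dy":0,"dz":0,"rx":0,"ry":0,"rz":0},{"grip":0.5,"dx":0,"dy":0,"dz":0,"rx":0,"ry":0,"rz":0},{"grip":0.5,"dx":0,"dy":0,"dz":0,"rx":0,"ry":0,"rz":0},{"grip":0.5,"dx":0,"dy":0,"dz":-0.4,"rx":0,"ry":0,"rz":0},{"grip":0.5,"dx":0,"dy":0,"dz":-0.5,"rx":0,"ry":0,"rz":0},{"grip":0.5,"dx":0,"dy":0,"dz":-0.8,"rx":0,"ry":0,"rz":0},{"grip":0.5,"dx":0,"dy":0,"dz":-1,"rx":0,"ry":0,"rz":0},{"grip":0.5,"dx":0,"dy":0,"dz":-1,"rx":0,"ry":0,"rz":0},{"grip":0.5,"dx":0,"dy":0,"dz":-0.8,"rx":0,"ry":0,"rz":0}]'; python3 go.py .546 -.0658 .22 -.1144;  python3 - <<'E'
from bench import robot,cams
from h import *
s=cams.snapshot("scene")
f=s["frame"][130:250,310:430]; k=5
c=cv2.resize(f,None,fx=k,fy=k,interpolation=cv2.INTER_CUBIC)[:,:,::-1].copy()
cv2.imwrite("pics/g2.png",c)
E
```

```text
time: 12.7
tool_pos: [0.5681, 0.13, 0.2234]
ee_rot: [-3.14, -0.007, -0.114]
wrist_force: [0.4, 0.3, -1.0]
width: 0.0471
t 12.7 pos [0.5681 0.13   0.2234] rpy [-3.1405 -0.0067 -0.1139] F [ 0.4  0.3 -1. ] w 0.0471
units d [0.01 7.88 0.13] rot [-0.01 -0.08  0.01]
```

View pics/g2.png

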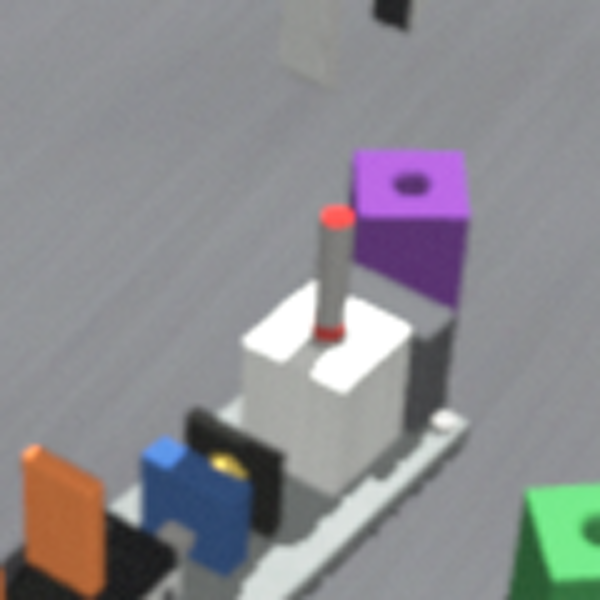

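The blank stands in the bore with its ring just above the block's top face, crop (330,333), and its dot at (337,216). It is released and upright. Next I'll locate the paddle midpoint.

```bash
python3 - <<'E'
from bench import cams
from h import *
# corrected cameras from the bundle fit
t=cams.snapshot("top"); s=cams.snapshot("scene")
def cor(p,d):
    q=dict(p); Rm=R.from_euler('xyz',p["orientation"])*R.from_rotvec(d[3:]); q["orientation"]=Rm.as_euler('xyz'); q["eye"]=np.array(p["eye"])+d[:3]; return q
t2=cor(t,[-.0006,0,.0003,-.0012,.0001,-.0009]); s2=cor(s,[.0006,0,.0002,-.0001,-.0006,.001])
F=onz(t2,(323.3,227.5),.12);B=onz(t2,(353.3,230.6),.12); print(F,B,np.linalg.norm(F-B),(F+B)/2, np.arctan2(*(F-B)[[1,0]]))
c,th=np.array([.5535,.0224]),1.4564
ax=np.array([np.cos(th),np.sin(th)]); nx=np.array([-ax[1],ax[0]])
m=((F+B)/2)[:2]-c; print("clamp frame",m@ax,m@nx)
hm=c+ax*(m@ax); print(hm)
for P_,n in ((s2,"s"),(t2,"t")):
    print(n,[proj(P_,[*(hm+ax*o+nx*w),.12]).round(1).tolist() for o in (.033,-.033) for w in (.017,-.017)])
for p in (s2,t2):
  for q in (s,t):
    pass
h=tri([(s2,(313.2,240.9)),(t2,(337.1,227.9))]); print("net handle",h)
f=s["frame"][205:315,260:360];k=6
cc=cv2.resize(f,None,fx=k,fy=k,interpolation=cv2.INTER_CUBIC)[:,:,::-1].copy()
for o in (.033,.023,-.023,-.033):
  for w in (.017,-.017):
    u=proj(s2,[*(hm+ax*o+nx*w),.12]);cv2.circle(cc,tuple(int(v) for v in ((u-[260,205]+.5)*k)),2,(0,255,0),-1)
cv2.imwrite("pics/p1.png",cc)
E
```

```text
[ 0.54510953 -0.03855101  0.12      ] [ 0.53873055 -0.09383664  0.12      ] 0.05565242539937094 [ 0.54192004 -0.06619383  0.12      ] 1.4559221914777856
clamp frame -0.08933658478371644 0.00139155390584278
[ 0.5433025  -0.06635267]
s [[317.0, 217.7], [331.3, 225.7], [292.9, 237.4], [307.4, 246.1]]
t [[319.6, 235.6], [321.5, 217.3], [355.2, 239.3], [357.1, 221.0]]
net handle [ 0.54461244 -0.06512663  0.0958049 ]
```

View pics/p1.png

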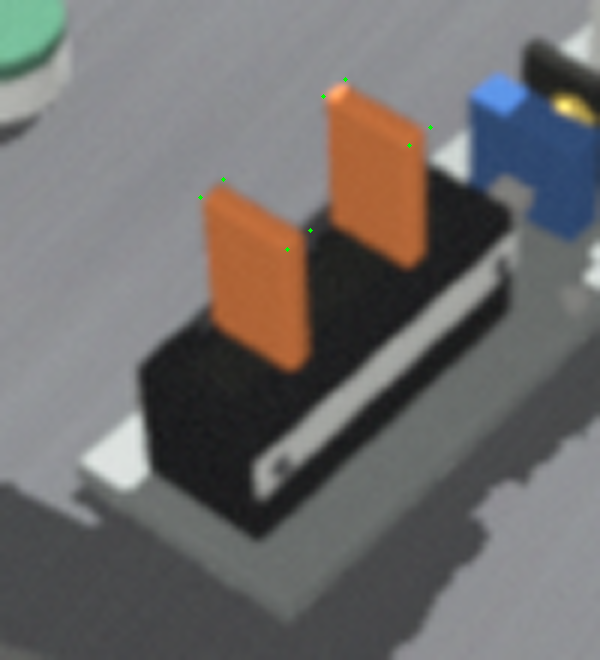

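```bash
python3 -m inch '[{"grip":1,"dx":0,"dy":1,"dz":0,"rx":0,"ry":-0.08,"rz":0},{"grip":1,"dx":0,"dy":1,"dz":0,"rx":0,"ry":0,"rz":0},{"grip":1,"dx":0,"dy":1,"dz":0,"rx":0,"ry":0,"rz":0},{"grip":1,"dx":0,"dy":1,"dz":0,"rx":0,"ry":0,"rz":0},{"grip":1,"dx":0,"dy":1,"dz":0,"rx":0,"ry":0,"rz":0},{"grip":1,"dx":0,"dy":1,"dz":0,"rx":0,"ry":0,"rz":0},{"grip":1,"dx":0,"dy":0.9,"dz":0,"rx":0,"ry":0,"rz":0},{"grip":1,"dx":0,"dy":0.5,"dz":0,"rx":0,"ry":0,"rz":0},{"grip":1,"dx":0,"dy":0,"dz":0,"rx":0,"ry":0,"rz":0}]'; python3 go.py .5433 -.0663 .15 -.1144
```

```text
time: 13.98
tool_pos: [0.5423, -0.0581, 0.2116]
ee_rot: [-3.14, 0.017, -0.112]
wrist_force: [-0.4, 1.0, -0.8]
width: 0.0941
t 13.97 pos [ 0.5423 -0.0581  0.2116] rpy [-3.1398  0.0172 -0.1121] F [-0.4  1.  -0.8] w 0.0941
units d [0.12 0.32 2.46] rot [-0.02  0.2   0.03]
```

```bash
python3 -m inch '[{"grip":1,"dx":0.06,"dy":0.32,"dz":0.5,"rx":-0.02,"ry":0.2,"rz":0.03},{"grip":1,"dx":0,"dy":0,"dz":0.5,"rx":0,"ry":0,"rz":0},{"grip":1,"dx":0,"dy":0,"dz":0.5,"rx":0,"ry":0,"rz":0},{"grip":1,"dx":0,"dy":0,"dz":0.5,"rx":0,"ry":0,"rz":0},{"grip":1,"dx":0,"dy":0,"dz":0,"rx":0,"ry":0,"rz":0}]'; python3 go.py .5433 -.0663 .15 -.1144
```

```text
time: 14.6
tool_pos: [0.5426, -0.0628, 0.1578]
ee_rot: [-3.139, 0.002, -0.111]
wrist_force: [-0.4, -0.4, -0.4]
width: 0.0938
t 14.6 pos [ 0.5426 -0.0628  0.1578] rpy [-3.1392e+00  1.8000e-03 -1.1120e-01] F [-0.4 -0.4 -0.4] w 0.0938
units d [0.04 0.14 0.31] rot [-0.03  0.02  0.04]
```

```bash
python3 -m inch '[{"grip":1,"dx":0.03,"dy":0.14,"dz":0,"rx":-0.03,"ry":0.02,"rz":0.04},{"grip":1,"dx":0,"dy":0,"dz":0,"rx":0,"ry":0,"rz":0}]'; python3 go.py .5433 -.0663 .09 -.1144;  python3 - <<'E'
from bench import robot,cams
from h import *
s=cams.snapshot("scene");t=cams.snapshot("top")
f=s["frame"][180:330,240:400]; k=4
c=cv2.resize(f,None,fx=k,fy=k,interpolation=cv2.INTER_CUBIC)[:,:,::-1].copy()
cv2.imwrite("pics/k1.png",c)
f=t["frame"][180:270,200:400]; 
cv2.imwrite("pics/k2.png",cv2.resize(f,None,fx=k,fy=k,interpolation=cv2.INTER_CUBIC)[:,:,::-1])
E
```

```text
time: 14.85
tool_pos: [0.5435, -0.0665, 0.1584]
ee_rot: [3.141, -0.001, -0.115]
wrist_force: [-0.2, 0.0, 0.3]
width: 0.0938
t 14.85 pos [ 0.5435 -0.0665  0.1584] rpy [ 3.1411e+00 -1.2000e-03 -1.1450e-01] F [-0.2  0.   0.3] w 0.0938
units d [-0.01 -0.01  2.74] rot [ 0.01 -0.01 -0.  ]
```

View pics/k1.png

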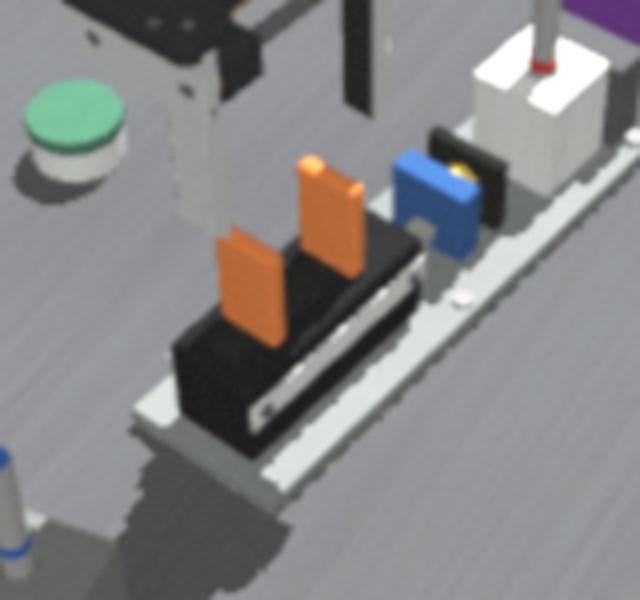

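View pics/k2.png

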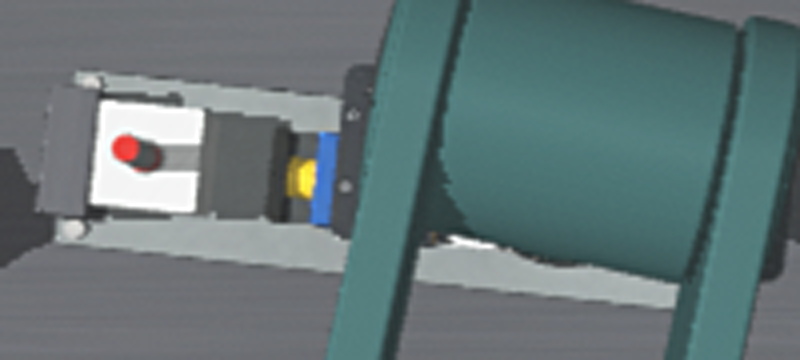

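The open fingers stand above and outside both paddles: rear finger at crop (205,225), front finger at (365,100). The top view still shows the band and pad for monitoring. Descending.

```bash
python3 -m inch '[{"grip":1,"dx":0,"dy":0,"dz":0.4,"rx":0,"ry":0,"rz":0},{"grip":1,"dx":0,"dy":0,"dz":0.4,"rx":0,"ry":0,"rz":0},{"grip":1,"dx":0,"dy":0,"dz":0.2,"rx":0,"ry":0,"rz":0},{"grip":1,"dx":0,"dy":0,"dz":0,"rx":0,"ry":0,"rz":0}]'; python3 go.py .5433 -.0663 .09 -.1144
```

```text
time: 15.45
tool_pos: [0.5434, -0.0665, 0.1316]
ee_rot: [3.141, -0.001, -0.115]
wrist_force: [-0.2, 0.3, 0.2]
width: 0.0943
t 15.45 pos [ 0.5434 -0.0665  0.1316] rpy [ 3.1413e+00 -1.1000e-03 -1.1470e-01] F [-0.2  0.3  0.2] w 0.0943
units d [-0.01 -0.01  1.66] rot [ 0.   -0.01 -0.  ]
```

```bash
python3 -m inch '[{"grip":1,"dx":0,"dy":0,"dz":0.4,"rx":0,"ry":0,"rz":0},{"grip":1,"dx":0,"dy":0,"dz":0.4,"rx":0,"ry":0,"rz":0},{"grip":1,"dx":0,"dy":0,"dz":0.4,"rx":0,"ry":0,"rz":0},{"grip":1,"dx":0,"dy":0,"dz":0.4,"rx":0,"ry":0,"rz":0},{"grip":1,"dx":0,"dy":0,"dz":0,"rx":0,"ry":0,"rz":0}]'; python3 go.py .5433 -.0663 .09 -.1144
```

```text
time: 16.08
tool_pos: [0.5431, -0.0664, 0.0882]
ee_rot: [3.141, -0.0, -0.115]
wrist_force: [-0.3, -0.1, 0.6]
width: 0.0936
t 16.07 pos [ 0.5431 -0.0664  0.0882] rpy [ 3.1414e+00 -1.0000e-04 -1.1460e-01] F [-0.3 -0.1  0.6] w 0.0936
units d [ 0.01 -0.   -0.07] rot [ 0. -0. -0.]
```

```bash
cat > look.py <<'E'
import sys; from bench import robot,cams
from h import *
n=sys.argv[1]
t=cams.snapshot("top");o=robot.get_obs()
print("t",round(float(o["time"]),2),"w",round(float(o["width"])*1000,1),"pos",o["tool_pos"].round(4),"F",o["wrist_force"].round(1))
print("yel",blobs(t,(22,140,100),(34,255,255),3))
f=t["frame"][190:260,205:305]
cv2.imwrite("pics/"+n,cv2.resize(f,None,fx=8,fy=8,interpolation=cv2.INTER_CUBIC)[:,:,::-1])
if len(sys.argv)>2:
    s=cams.snapshot("scene"); f=s["frame"][165:285,300:410]; print("yel s",blobs(s,(18,110,90),(34,255,255),3))
    cv2.imwrite("pics/s"+n,cv2.resize(f,None,fx=5,fy=5,interpolation=cv2.INTER_CUBIC)[:,:,::-1])
E
python3 -m inch '[{"grip":0.7,"dx":0,"dy":0,"dz":0,"rx":0,"ry":0,"rz":0},{"grip":0.6,"dx":0,"dy":0,"dz":0,"rx":0,"ry":0,"rz":0},{"grip":0.5,"dx":0,"dy":0,"dz":0,"rx":0,"ry":0,"rz":0},{"grip":0.48,"dx":0,"dy":0,"dz":0,"rx":0,"ry":0,"rz":0},{"grip":0.48,"dx":0,"dy":0,"dz":0,"rx":0,"ry":0,"rz":0},{"grip":0.48,"dx":0,"dy":0,"dz":0,"rx":0,"ry":0,"rz":0}]'; python3 look.py m1.png 1
```

```text
time: 16.82
tool_pos: [0.5437, -0.067, 0.0892]
ee_rot: [3.141, -0.002, -0.115]
wrist_force: [-1.0, -0.9, -0.8]
width: 0.0457
t 16.88 w 45.7 pos [ 0.5437 -0.067   0.0892] F [-0.5 -0.6 -0.9]
yel [(np.int32(55), [265.9, 223.1], [263, 219, 7, 10])]
yel s [(np.int32(4), [303.5, 192.5], [303, 192, 2, 2]), (np.int32(18), [293.5, 200.5], [291, 199, 6, 4]), (np.int32(5), [329.8, 198.6], [329, 198, 3, 2]), (np.int32(6), [333.5, 203.2], [333, 201, 2, 5]), (np.int32(3), [307.0, 212.0], [306, 211, 3, 3]), (np.int32(11), [360.7, 217.2], [358, 216, 6, 4]), (np.int32(6), [302.7, 221.0], [301, 220, 4, 3]), (np.int32(7), [306.1, 225.7], [305, 224, 3, 4])]
```

View pics/m1.png

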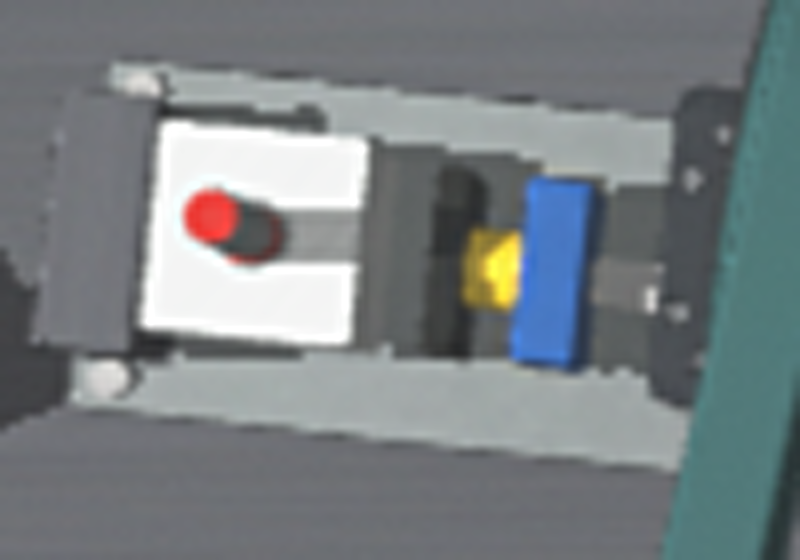

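View pics/sm1.png

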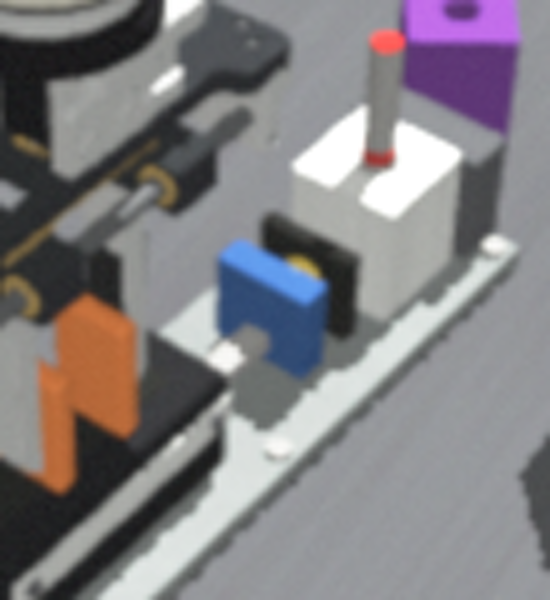

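The first pump moved the jaw about 17 mm; the pad's front edge is now at crop x≈430 and the block's face at ≈372, about 14 mm apart. The band is fully visible. Second pump.

```bash
python3 -m inch '[{"grip":0.6,"dx":0,"dy":0,"dz":0,"rx":0,"ry":0,"rz":0},{"grip":0.76,"dx":0,"dy":0,"dz":0,"rx":0,"ry":0,"rz":0},{"grip":0.76,"dx":0,"dy":0,"dz":0,"rx":0,"ry":0,"rz":0},{"grip":0.76,"dx":0,"dy":0,"dz":0,"rx":0,"ry":0,"rz":0},{"grip":0.65,"dx":0,"dy":0,"dz":0,"rx":0,"ry":0,"rz":0},{"grip":0.58,"dx":0,"dy":0,"dz":0,"rx":0,"ry":0,"rz":0},{"grip":0.53,"dx":0,"dy":0,"dz":0,"rx":0,"ry":0,"rz":0},{"grip":0.5,"dx":0,"dy":0,"dz":0,"rx":0,"ry":0,"rz":0},{"grip":0.5,"dx":0,"dy":0,"dz":0,"rx":0,"ry":0,"rz":0}]'; python3 look.py m2.png
```

```text
time: 18.05
tool_pos: [0.544, -0.067, 0.0897]
ee_rot: [3.141, -0.003, -0.115]
wrist_force: [0.2, -0.4, -0.5]
width: 0.047
t 18.1 w 46.9 pos [ 0.544  -0.067   0.0897] F [-0.2 -0.9 -0.2]
yel [(np.int32(51), [259.8, 222.6], [257, 218, 7, 10])]
```

View pics/m2.png

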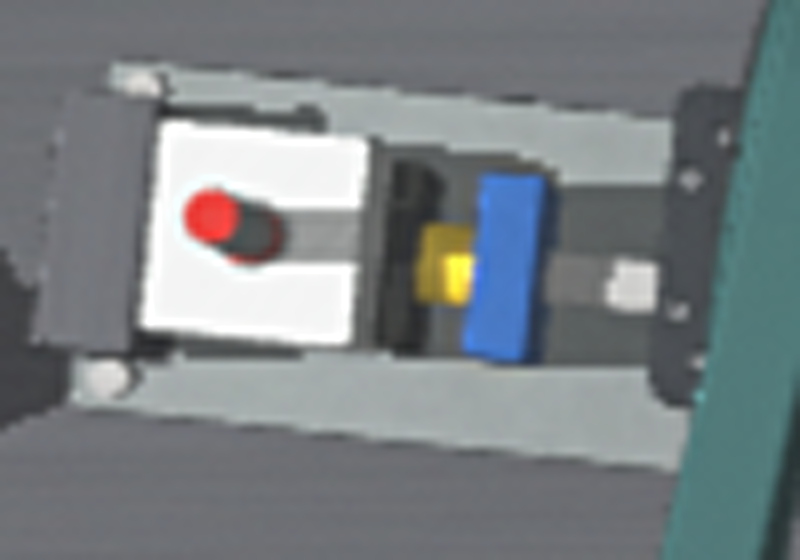

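The pad edge is now just short of the block (383 vs ~375 in the crop) and the band is fully out, about 57 crop px wide for 14 mm. Third pump: I'll close in part and then go in small steps.

```bash
python3 -m inch '[{"grip":0.6,"dx":0,"dy":0,"dz":0,"rx":0,"ry":0,"rz":0},{"grip":0.76,"dx":0,"dy":0,"dz":0,"rx":0,"ry":0,"rz":0},{"grip":0.76,"dx":0,"dy":0,"dz":0,"rx":0,"ry":0,"rz":0},{"grip":0.76,"dx":0,"dy":0,"dz":0,"rx":0,"ry":0,"rz":0},{"grip":0.67,"dx":0,"dy":0,"dz":0,"rx":0,"ry":0,"rz":0},{"grip":0.61,"dx":0,"dy":0,"dz":0,"rx":0,"ry":0,"rz":0},{"grip":0.58,"dx":0,"dy":0,"dz":0,"rx":0,"ry":0,"rz":0},{"grip":0.56,"dx":0,"dy":0,"dz":0,"rx":0,"ry":0,"rz":0},{"grip":0.56,"dx":0,"dy":0,"dz":0,"rx":0,"ry":0,"rz":0}]'; python3 look.py m3.png
```

```text
time: 19.23
tool_pos: [0.5441, -0.067, 0.0898]
ee_rot: [3.141, -0.003, -0.115]
wrist_force: [0.2, -0.5, 0.0]
width: 0.0532
t 19.27 w 52.8 pos [ 0.544  -0.067   0.0897] F [-1.4 -0.5 -1. ]
yel [(np.int32(40), [257.2, 222.2], [255, 218, 5, 9])]
```

View pics/m3.png

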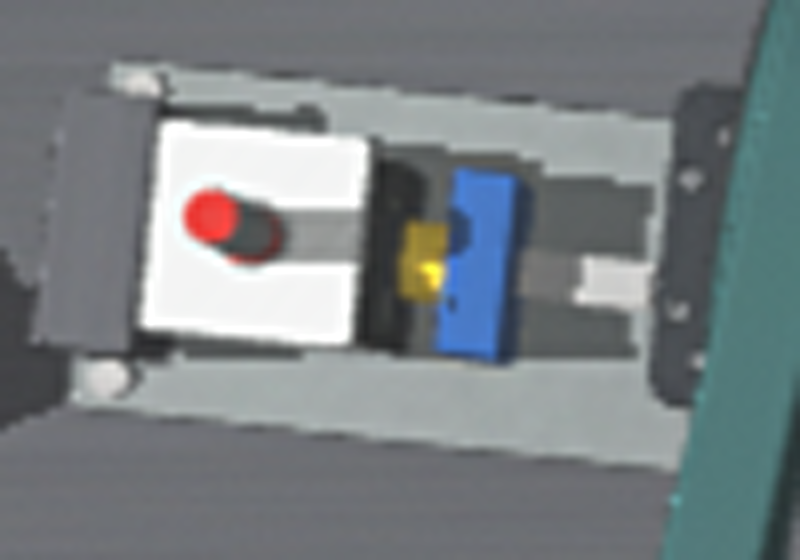

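The pad now touches the block and the band has narrowed to ≈45 px, about 3 mm swallowed. The block hasn't slid yet. I'll continue gently.

```bash
python3 -m inch '[{"grip":0.55,"dx":0,"dy":0,"dz":0,"rx":0,"ry":0,"rz":0},{"grip":0.54,"dx":0,"dy":0,"dz":0,"rx":0,"ry":0,"rz":0},{"grip":0.54,"dx":0,"dy":0,"dz":0,"rx":0,"ry":0,"rz":0}]'; python3 look.py m4.png
```

```text
time: 19.65
tool_pos: [0.5441, -0.067, 0.0898]
ee_rot: [3.141, -0.003, -0.115]
wrist_force: [0.1, -0.7, -0.7]
width: 0.051
t 19.7 w 50.8 pos [ 0.544  -0.067   0.0897] F [ 0.3 -0.2  0.7]
yel [(np.int32(36), [256.6, 222.0], [255, 218, 5, 9])]
```

View pics/m4.png

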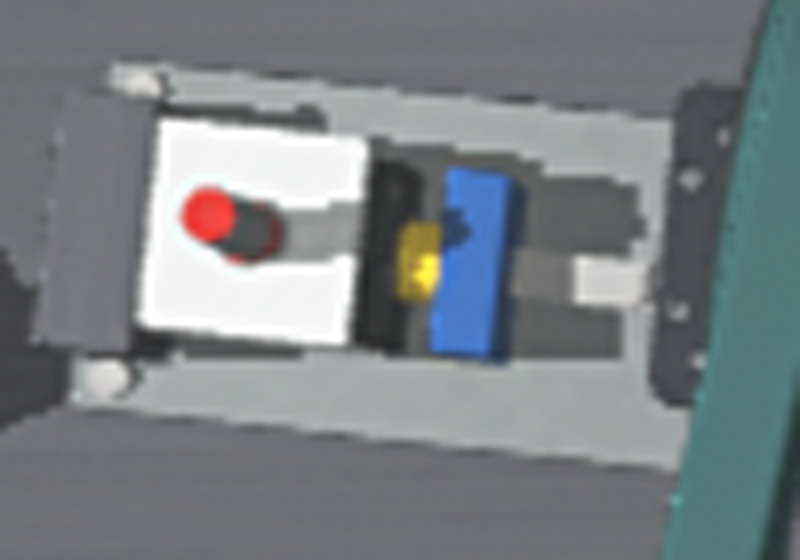

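```bash
python3 -m inch '[{"grip":0.53,"dx":0,"dy":0,"dz":0,"rx":0,"ry":0,"rz":0},{"grip":0.52,"dx":0,"dy":0,"dz":0,"rx":0,"ry":0,"rz":0},{"grip":0.52,"dx":0,"dy":0,"dz":0,"rx":0,"ry":0,"rz":0}]'; python3 look.py m5.png 1
```

```text
time: 20.08
tool_pos: [0.5441, -0.067, 0.0898]
ee_rot: [3.141, -0.003, -0.115]
wrist_force: [0.3, -0.6, 0.8]
width: 0.0492
t 20.12 w 49.2 pos [ 0.544  -0.067   0.0898] F [ 0.3 -1.7 -0.4]
yel [(np.int32(36), [255.8, 221.9], [254, 218, 5, 9])]
yel s [(np.int32(13), [294.0, 200.0], [292, 199, 5, 3]), (np.int32(5), [334.2, 203.2], [333, 202, 3, 3]), (np.int32(11), [304.3, 223.7], [301, 221, 6, 7])]
```

View pics/m5.png

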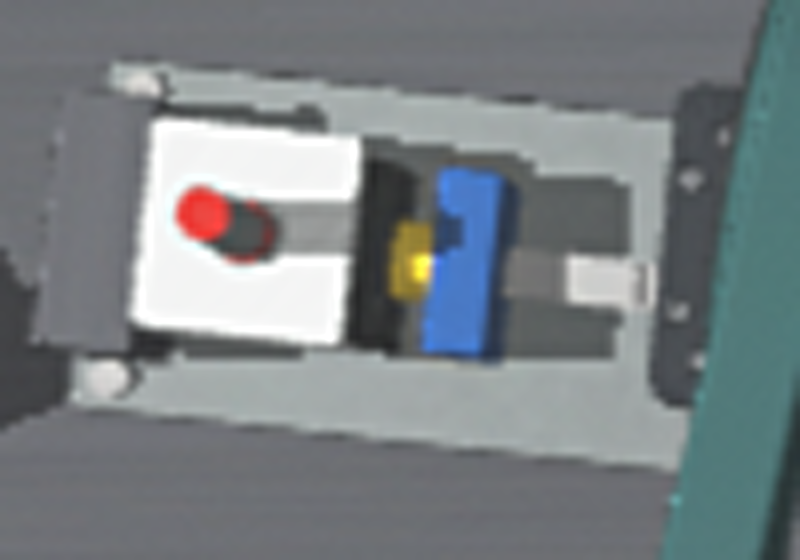

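View pics/sm5.png

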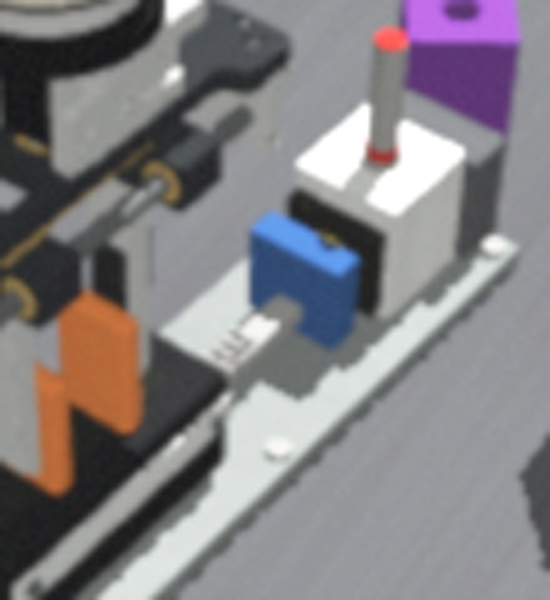

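The block is sliding towards the anvil and the band is steady at ≈41 px (about 4 mm swallowed, from friction). I'll use up the rest of the stroke.

```bash
python3 -m inch '[{"grip":0.51,"dx":0,"dy":0,"dz":0,"rx":0,"ry":0,"rz":0},{"grip":0.50,"dx":0,"dy":0,"dz":0,"rx":0,"ry":0,"rz":0},{"grip":0.495,"dx":0,"dy":0,"dz":0,"rx":0,"ry":0,"rz":0},{"grip":0.495,"dx":0,"dy":0,"dz":0,"rx":0,"ry":0,"rz":0}]'; python3 look.py m6.png
```

```text
time: 20.68
tool_pos: [0.544, -0.067, 0.0897]
ee_rot: [3.141, -0.003, -0.115]
wrist_force: [0.6, -0.2, 0.2]
width: 0.0464
t 20.73 w 46.9 pos [ 0.544  -0.067   0.0898] F [ 0.1 -0.4  0.1]
yel [(np.int32(26), [255.2, 221.8], [254, 218, 4, 9])]
```

View pics/m6.png

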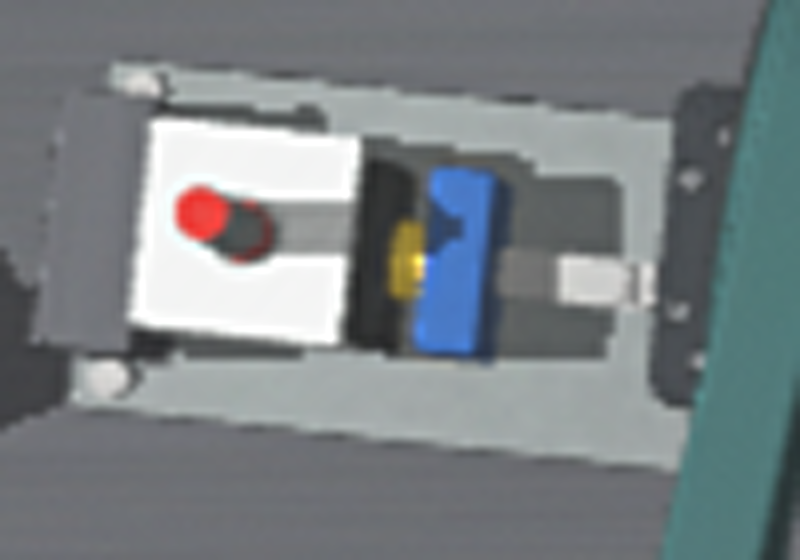

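```bash
python3 -m inch '[{"grip":0.485,"dx":0,"dy":0,"dz":0,"rx":0,"ry":0,"rz":0},{"grip":0.485,"dx":0,"dy":0,"dz":0,"rx":0,"ry":0,"rz":0},{"grip":0.485,"dx":0,"dy":0,"dz":0,"rx":0,"ry":0,"rz":0},{"grip":0.485,"dx":0,"dy":0,"dz":0,"rx":0,"ry":0,"rz":0}]'; python3 look.py m7.png 1; python3 - <<'E'
from h import *
ths=1.4564
for i in range(1,8):
    c=cv2.imread(f"pics/m{i}.png").astype(float)
    B,G,Rr=c[...,0],c[...,1],c[...,2]
    ye=(Rr+G)/2-B; bl=B-Rr
    out=[];ob=[]
    for r in range(250,290,4):
        sh=(r-270)*0.115
        y=ye[r]; 
        js=np.where(y>50)[0]; js=js[js>370]; kb=np.where(bl[r]>60)[0]
        if len(js): out.append([js[0]+sh,js[-1]+sh]); 
        if len(kb): ob.append(kb[0]+sh)
    print(i,np.median(out,0).round(1),np.median(ob).round(1), "w px", (np.median(ob)-np.median(out,0)[0]).round(1))
E
```

```text
time: 21.22
tool_pos: [0.544, -0.067, 0.0897]
ee_rot: [3.141, -0.003, -0.115]
wrist_force: [0.3, -0.2, 0.4]
width: 0.0461
t 21.27 w 46.0 pos [ 0.5441 -0.067   0.0898] F [-0.7  0.   0.3]
yel [(np.int32(21), [254.9, 221.9], [254, 218, 3, 9])]
yel s [(np.int32(17), [293.5, 200.4], [291, 199, 6, 4]), (np.int32(5), [329.8, 198.6], [329, 198, 3, 2]), (np.int32(4), [333.8, 203.2], [333, 202, 2, 3]), (np.int32(7), [302.6, 221.1], [301, 220, 5, 3]), (np.int32(6), [306.3, 225.5], [306, 224, 2, 4])]
1 [465.3 517.3] 522.3 w px 57.0
2 [418.4 469.6] 474.7 w px 56.4
3 [401.3 441.1] 447.7 w px 46.4
4 [397.8 436.2] 441.4 w px 43.6
5 [391.1 427.8] 433.5 w px 42.3
6 [390.3 420.2] 425.4 w px 35.0
7 [390.3 415.4] 423.0 w px 32.7
```

View pics/m7.png

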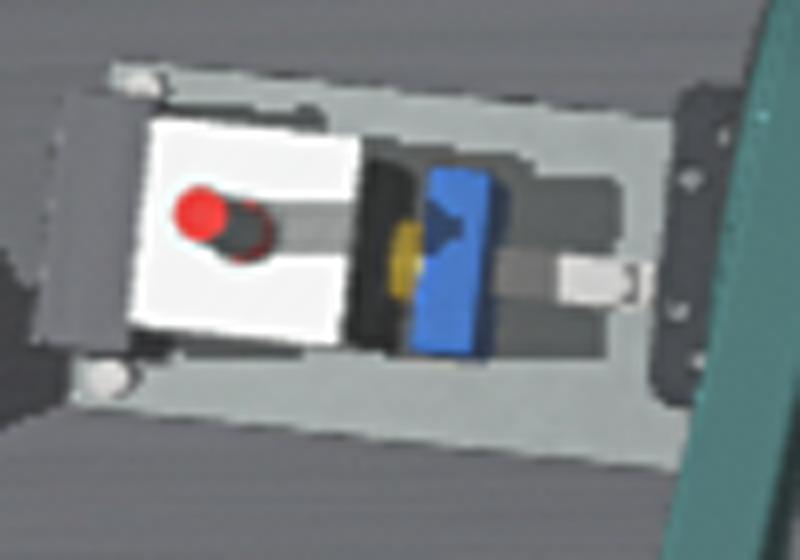

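View pics/sm7.png

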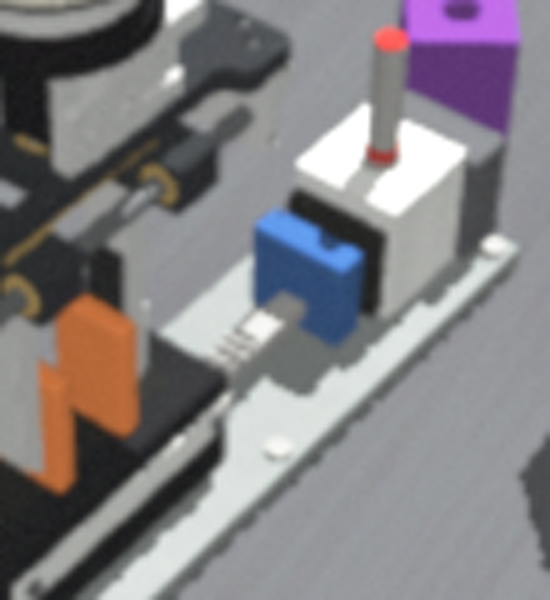

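By the band width compared with rest (56.7 → 32.7 px at about 4.1 px/mm), about 5.9 mm is swallowed. The block is stopped against the anvil: the pad edge stayed at 390.3 px while the jaw kept advancing. I'll hold for a moment to confirm it doesn't creep.

```bash
python3 -m inch '[{"grip":0.485,"dx":0,"dy":0,"dz":0,"rx":0,"ry":0,"rz":0},{"grip":0.485,"dx":0,"dy":0,"dz":0,"rx":0,"ry":0,"rz":0},{"grip":0.485,"dx":0,"dy":0,"dz":0,"rx":0,"ry":0,"rz":0},{"grip":0.48,"dx":0,"dy":0,"dz":0,"rx":0,"ry":0,"rz":0},{"grip":0.48,"dx":0,"dy":0,"dz":0,"rx":0,"ry":0,"rz":0},{"grip":0.48,"dx":0,"dy":0,"dz":0,"rx":0,"ry":0,"rz":0},{"grip":0.48,"dx":0,"dy":0,"dz":0,"rx":0,"ry":0,"rz":0},{"grip":0.48,"dx":0,"dy":0,"dz":0,"rx":0,"ry":0,"rz":0}]'; python3 look.py m8.png; python3 - <<'E'
from h import *
for i in (2,7,8):
    c=cv2.imread(f"pics/m{i}.png").astype(float)
    B,G,Rr=c[...,0],c[...,1],c[...,2]; ye=(Rr+G)/2-B; bl=B-Rr
    y=[];b=[]
    for r in range(250,290,4):
        sh=(r-270)*0.115; js=np.where(ye[r]>50)[0]; js=js[js>370]; y.append(js[0]+sh); b.append(np.where(bl[r]>60)[0][0]+sh)
    print(i,np.median(y).round(1),np.median(b).round(1))
E
```

```text
time: 22.32
tool_pos: [0.544, -0.067, 0.0898]
ee_rot: [3.141, -0.003, -0.115]
wrist_force: [-0.2, -0.1, 0.1]
width: 0.0459
t 22.38 w 45.5 pos [ 0.544  -0.067   0.0897] F [ 0.4  0.4 -0.2]
yel [(np.int32(20), [254.8, 221.8], [254, 218, 3, 9])]
2 418.4 474.7
7 390.3 423.0
8 390.3 421.0
```

```bash
python3 - <<'E'
from bench import cams
import cv2
p=cams.snapshot("scene"); cv2.imwrite("pics/fin.png",p["frame"][:,:,::-1])
E
```

```text
(no output)
```

View pics/fin.png

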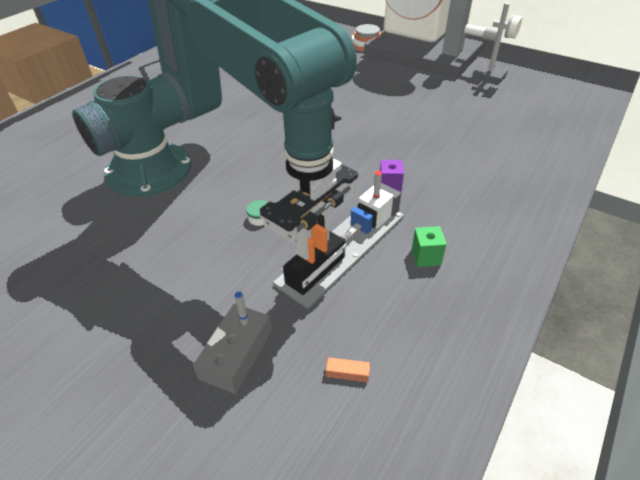

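The pose is stable: about 6.3 mm is swallowed, the blank stands home at (377,178), and the stone (347,370), tin (258,210) and blue blank (240,296) are where they were. Handing in.

```bash
python3 - <<'E'
from bench import robot
print(robot.close_job()); o=robot.get_obs(); print(o["time"],o["width"],o["wrist_force"])
E
```

```text
the job is handed in; nothing more can be done
None
the job is handed in; nothing more can be done
```

I put the red-ringed blank fully into the holder's bore and let go. Three squeezes of the paddles then nipped the block against the anvil. I handed in at about 22 s with the paddles still squeezed; the hand-in gives no verdict.

My last checks before handing in:
- **Blank:** it met the bore floor at the predicted height, and in the pictures it stands upright with its ring just above the block.
- **Nip:** about 6 mm of the 14 mm yellow band is swallowed (5.9 mm, then 6.3 mm about a second later). That should be roughly 7 N on the block. The pad stayed still while the jaw advanced, so the block is seated against the anvil.
- **Squeeze:** the fingers read 45.5–45.9 mm, at the paddles' 46 mm stop, and the wrist force was near zero.
- **Bystanders:** the blue blank, tin and stone look unmoved.

Nothing failed. The finger and pad contact forces can't be read directly, so I judged them from the finger opening and the pictures.

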